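Load a culture dish and latch the incubator

ROBOT

A 7-joint arm with a two-finger parallel gripper is mounted at the origin on the work surface. World frame = base frame: x ahead of the robot, y to its left, z up, the work surface at z = 0. Lengths are in mm, angles in rad, forces in N, time in s.
With the tool pointing down it reaches from about 400 to 875 mm from the base axis. Payload 4.4 kg.
Tool frame: the origin (TCP) lies at the very end of the fingers, on their centre line; the grasp point (between the pads) lies 19 mm behind it; y points along the fingers, z is the direction in which the jaws open and shut, and the axes are right-handed (so a half turn about y gives the same grasp; the last joint's range is limited). The gripper opens to 85 mm and grips with 20 to 120 N. Pads are 22 mm wide; open, the fingers measure 114 mm over their backs; the gripper's body (76 mm by 85 mm) begins 54 mm behind the grasp point. The pads swing forward as they close: fully open they stand 13 mm farther back than shut.
Start: joints at [1.137, 0.628, 0.038, 1.517, -0.027, 0.996, -0.02], TCP at [233.744, -606.532, 231.313] pointing down, gripper open.
Joint ranges: [-3.06, 3.06], [-0.37, 2.12], [-1.25, 1.32], [0.18, 2.47], [-1.1, 4.24], [0.23, 1.98], [-2.94, 2.94]. Speed limits (rad/s): [2.57, 2.57, 3.14, 3.14, 3.14, 3.14, 3.14].

INTERFACE

Orientations are given as [roll, pitch, yaw] about the fixed x, y, z axes, in that order (R = Rz(yaw) Ry(pitch) Rx(roll)).
In Python, from cell import read_state, get_image, finish_job gives the robot as it stands. The module is installed in compiled form; this text tells all that it offers.
- The arm moves only by the tool servo_tool, never from a script. Its argument "increments" is a list of rows, each an object of numbers: "dx", "dy", "dz": the shift along the world's x, y, z in cm; "ax", "ay", "az": the turn, a rotation vector about the world's x, y, z in rad; "claw": the closure, from -1 (fully open) to 1 (shut). A call has 1 to 8 rows; each row is the pose to reach, as a shift and turn from the pose commanded when the call began; what a row does not reach only later rows make up. A row lasts 1/12 s, in which the tool goes at most 41.7 mm and 7.16 degrees, less where a joint would pass 70% of its speed; a pose out of reach is approached as far as the arm can. A call with a gripper value outside its range is refused whole. The fingers move at their own pace and stop on an object; the grip force is fixed at half the most. Time passes only in rows, so rows that repeat a pose let the fingers close. It gives the time, the measured TCP pose, the force and the opening at its end, in the units of the state.
- read_state(): the state, without advancing time (a new reading comes with each control period).
- get_image(name): name is "scene" or "side" or "wrist"; returns a dict with "color" (420x560x3 uint8, red, green, blue), "fov_y" (degrees; the focal length in pixels is half the picture's height over the tangent of half this angle, whatever the lens; pixels are square), "cx", "cy" (the principal point, pixels), "R" (3x3) and "t" (3): a world point X has camera coordinates R X + t. Camera axes: x right, y down, z forward; pixel columns grow to the right and rows downward; lengths in mm; the calibration is good to about 2 mm. A picture is of the moment at which its call begins. There is no depth.
- finish_job(): hands the job in, once; it reports no verdict.
The state is a dict: "clock": time; "qpos": joint angles; "qd": joint speeds; "tau": joint torques, N m; "eef_pos": TCP position; "tool_rot": TCP orientation; "force": force on the tool from outside, world axes, zero at the start; "torque": the same for the moment, N m; "width": finger opening in mm.
Only numpy, scipy, OpenCV 4.12 (cv2) and the standard library are available. Lean on these libraries where they do the work, as an engineer would, in place of code of your own. Each camera call takes 0.05 s, during which the arm holds its last target.

TASK

Load the top dish of the stack into the clear-hooded incubator behind it: slide it level off the stack, over the sill and right inside onto the chamber floor, leaving the other two dishes standing as they are. Then swing the door shut and press it firmly, without slamming or forcing it, until its ball catch clicks and the door stays fully home by itself; disturb nothing else on the bench.

Things in the scene. Friction and masses are not known exactly. Their poses are not given: they have to be found in the camera images.
- incubator: Compact dish incubator fixed to the bench: white plinth 48 mm high, on it a clear hood with white corner posts, roof top 205 mm above the bench. Origin on the bench; own x points into the chamber (the mouth looks to the left and back towards the robot), y to the left as seen facing the mouth, z up. The hood runs from x = -100 to 120 and y = -115 to 115 mm, the plinth from x = -124 mm. Front open, closed by the door
- mouth (a point): Middle of the mouth at floor level, on the plane where the door seats (incubator frame -100, 0, 48 mm), same axes. The flat chamber floor comes out 24 mm in front of this plane as a sill. The opening runs from y = -83 to 97 mm, 48 to 189 mm above the bench, 214 mm deep. The roof's front edge is on this plane: a hand pushing a dish right in must lean back, fingers forwards and down
- door (a joint): Door angle in rad: 0 = fully home against a hard stop; grows as it swings out of the mouth and to the left (incubator's y) (1.57 = square to the mouth, stop at 2.1). The hinge drags a little (0.12 N m), so the door stays where it is left until the catch acts
- catch (a point): The ball catch: slot in the right jamb (incubator frame -83, -97, 125 mm) with a sprung steel ball. In the last 0.09 rad the door's tongue meets the ball: the push near the free edge must rise to 10 to 14 N, gives way about 0.035 rad before home, then the catch pulls the door in and holds it. Pressed less, the door springs back ajar
- door_hinge (a point): Point on the vertical hinge axis, half-way up the door, at the left edge of the hood on the seat plane (incubator frame -100, 115, 129 mm). The door's inner face lies in the plane of this axis
- door_press (a point): Where to press on the door's outer face: plain white stile 195 mm from the hinge axis, 20 mm below the door's top edge. Its x axis points through the door from outside to inside (closing push), y along the door to the hinge. Door: 230 wide, 150 high, 22 mm thick, white frame, clear pane, 0.9 kg; lower edge 54, top edge 204 mm above the bench
- door_handle (a point): Middle of the vertical steel bar handle on the door's outer face: it stands 26 mm proud of the face, 212 mm from the hinge axis, from 76 to 130 mm above the bench. On the inner face behind it the tongue of the catch stands 27 mm proud
- dish_top_center (a point): Centre (half-way up) of the top dish of the stack, the one to load: round closed clear dish with straw-coloured agar, 100 mm across, 25 mm high, about 0.12 kg, too wide to grip flat. The stack stands on the bench right in front of the sill; the top dish's underside is 50 mm above the bench, 2 mm above the sill
- dish_mid_center (a point): Centre of the middle dish, same kind; to stay where it is. Its top is 50 mm above the bench, so the door passes over it
- dish_low_center (a point): Centre of the bottom dish, same kind; to stay where it is
- media_bottle: Bystander: brown bottle with blue screw cap, 80 mm across, 158 mm high; origin under its centre
- spirit_burner: Bystander: squat glass spirit burner with metal cap, 80 mm across, 97 mm high; origin under its centre
- jug: Bystander: white open jug, 124 mm across, 150 mm high; origin under its centre
Mind the look-alikes: they are no part of the job. Leave any orange or red look-alike of the part that bears dish_top_center alone.

How it is judged:
By the outcome, as a careful person would: the job done as asked, in the order asked, and still so for the second after the job is handed in, with the robot touching nothing.
It also fails if it takes over 61 s, if anything falls off the work surface, if the arm or the gripper's body presses on something with over 40 N, if the wrist force passes 120 N, or if a joint passes its speed limit or range.

## Working session

There is one attempt and no reset: what is moved stays moved. The work goes in short steps, Python scripts to look and compute and a tool call to move; the robot and the scene stay as the last step left them, time stands still between calls to the robot, and variables do not carry over. Pictures are saved under pics/ and viewed, and the job is handed in when it is done.

Besides the shell and the picture viewer there is one more tool, called after "Request:" as name(argument=value, ...) on one line, values as JSON. servo_tool: Moves the arm, as the interface text tells. Its arguments: {"type":"object","properties":{"increments":{"type":"array","items":{"type":"object","properties":{"dx":{"type":"number"},"dy":{"type":"number"},"dz":{"type":"number"},"ax":{"type":"number"},"ay":{"type":"number"},"az":{"type":"number"},"claw":{"type":"number"}}}}},"required":["increments"]}

```bash
mkdir -p pics
python3 - <<'E'
from cell import read_state,get_image
import cv2,json,numpy as np
for n in ["scene","side","wrist"]:
    d=get_image(n); cv2.imwrite(f"pics/{n}0.png",cv2.cvtColor(d["color"],cv2.COLOR_RGB2BGR))
    print(n,d["fov_y"],d["cx"],d["cy"],np.round(d["R"],4).tolist(),np.round(d["t"],1).tolist())
s=read_state(); print(s)
E
```

```text
scene 49.387202598171584 282.34663242403604 211.35829099402116 [[0.3308, 0.9437, 0.0007], [0.8979, -0.3145, -0.3081], [-0.2905, 0.1025, -0.9514]] [-30.4, -470.7, 1152.7]
side 54.78825328895356 282.2489220930767 208.59944127181052 [[0.3722, -0.9282, 0.0026], [-0.6295, -0.2545, -0.7341], [0.682, 0.2716, -0.679]] [-313.5, 372.0, 524.5]
wrist 70.36066060918813 278.666668203977 212.71945211890122 [[0.3593, -0.9332, -0.0022], [-0.8879, -0.3426, 0.307], [-0.2872, -0.1084, -0.9517]] [-649.6, -39.7, 379.7]
{'clock': 0.15, 'qpos': array([ 1.1371877 ,  0.62913014,  0.03847683,  1.51808974, -0.02700052,
        0.99631011, -0.02000044]), 'qd': array([-0.00049995, -0.00184735, -0.00124086, -0.00212143,  0.00066608,
       -0.00137655,  0.00026021]), 'tau': array([ 2.12570041e-03, -5.63802910e+01,  1.22806393e+00, -1.93653595e+01,
        1.12245514e-02,  7.37998897e-03, -3.90527043e-05]), 'eef_pos': array([ 233.57551251, -606.09917354,  230.61868123]), 'tool_rot': array([-1.57221486e+00, -2.15728949e-05, -2.77380665e+00]), 'force': array([ 0.04514779,  1.24030821, -0.4702509 ]), 'torque': array([ 0.01309324,  0.01283489, -0.01235494]), 'width': 85.01926852153571}
```

View pics/scene0.png

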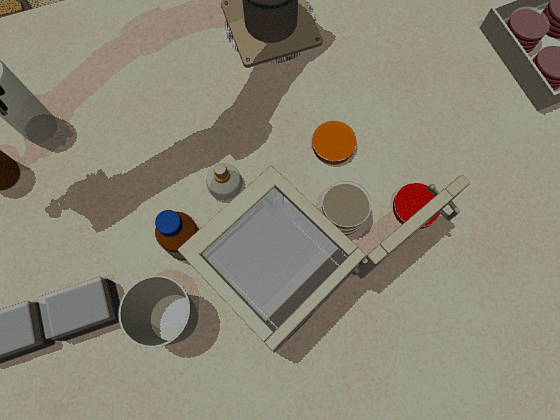

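View pics/side0.png

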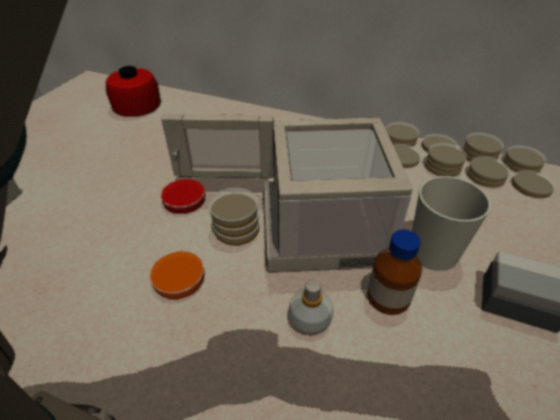

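View pics/wrist0.png

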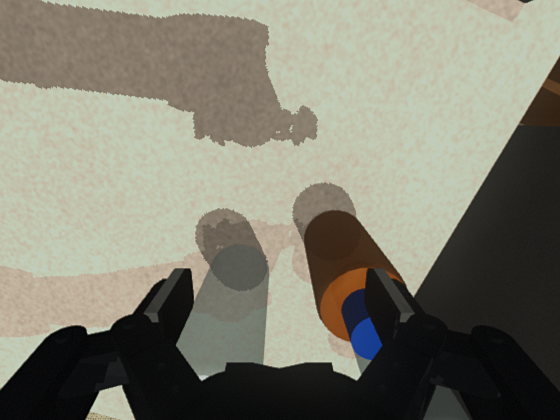

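Scene: straw stack at (347,205). The orange dish (334,142) and the red dish (417,204) are look-alikes to leave alone, as are the far dishes in side at (400–530,130–190). In side, the stack is at (235,215). The incubator roof is at about (272,258) in scene, and the door is open towards (465,180). Next, close crops.

```bash
cat > h.py <<'E'
import numpy as np,cv2
from cell import read_state,get_image
def cam(n):
    d=get_image(n); d["f"]=d["color"].shape[0]/2/np.tan(np.radians(d["fov_y"])/2); d["R"]=np.array(d["R"]);d["t"]=np.array(d["t"]);return d
def unproj(d,u,v,z):
    r=d["R"].T@np.array([(u-d["cx"])/d["f"],(v-d["cy"])/d["f"],1]); c=-d["R"].T@d["t"]
    return c+r*(z-c[2])/r[2]
def proj(d,X):
    p=np.atleast_2d(X)@d["R"].T+d["t"]; return np.c_[p[:,0]/p[:,2]*d["f"]+d["cx"],p[:,1]/p[:,2]*d["f"]+d["cy"]]
def save(img,name): cv2.imwrite("pics/"+name,cv2.cvtColor(img,cv2.COLOR_RGB2BGR))
def crop(d,x0,y0,x1,y1,name):
    s=min(800/(x1-x0),600/(y1-y0)); save(cv2.resize(d["color"][y0:y1,x0:x1],None,fx=s,fy=s,interpolation=cv2.INTER_CUBIC),name); print(name,"scale",s)
E
python3 - <<'E'
from h import *
d=cam("scene"); crop(d,170,120,490,360,"c1.png")
d=cam("side"); crop(d,150,100,430,310,"c2.png")
E
```

```text
c1.png scale 2.5
c2.png scale 2.857142857142857
```

View pics/c1.png

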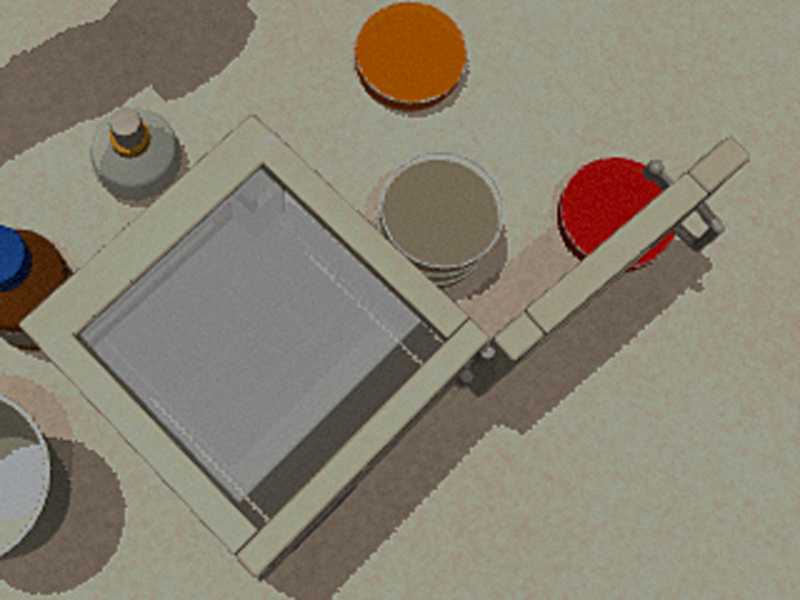

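View pics/c2.png

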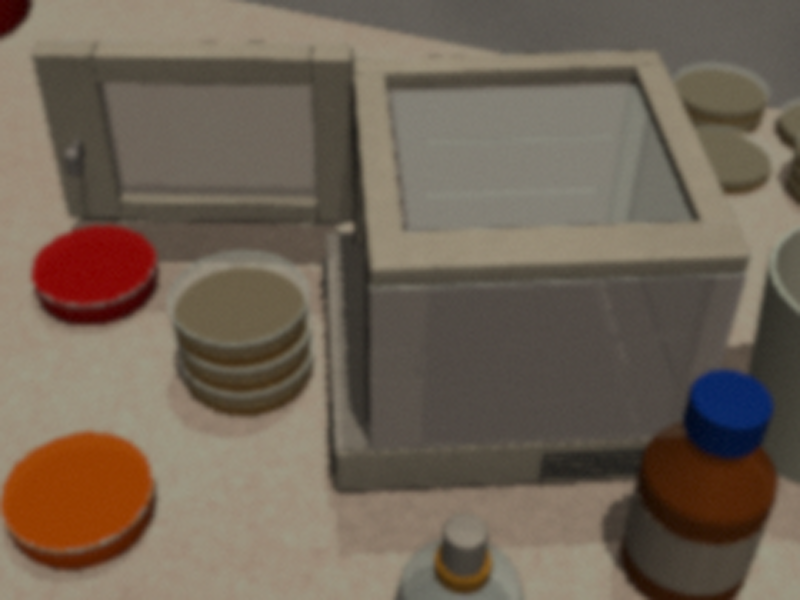

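Run:
```python
from h import *
d=cam("scene"); s=cam("side")
P={k:unproj(d,170+u/2.5,120+v/2.5,205)[:2] for k,(u,v) in dict(A=(252,115),B=(487,328),C=(20,325),D=(258,577)).items()}
for k in P: print(k,P[k].round(1))
for a,b in("AB","CD","AC","BD"): print(a,b,np.linalg.norm(P[a]-P[b]).round(1))
S={k:unproj(s,150+u/2.857,100+v/2.857,205)[:2] for k,(u,v) in dict(B=(357,52),A=(370,270),D=(657,54),C=(746,255)).items()}
for k in S: print("side",k,S[k].round(1))
print("dish scene",unproj(d,170+440/2.5,120+211/2.5,75).round(1),"side",unproj(s,150+240/2.857,100+311/2.857,75).round(1))
for n,uv in dict(tipU=(733,137),tipL=(748,157),hU=(497,335),hL=(515,360)).items(): print(n,unproj(d,170+uv[0]/2.5,120+uv[1]/2.5,204).round(1))
for n,uv,z in (("burner",(126,122),97),("bottle",(0,255),158)): print(n,unproj(d,170+uv[0]/2.5,120+uv[1]/2.5,z).round(1))
for n,uv in dict(red=(612,210),orange=(411,52)).items(): print(n,unproj(d,170+uv[0]/2.5,120+uv[1]/2.5,25).round(1))
```

```text
A [ 452.9 -148.5]
B [651.2 -50.2]
C [ 546.  -344.3]
D [ 751.2 -246.4]
A B 221.3
C D 227.3
A C 216.8
B D 220.2
side B [666.  -54.2]
side A [ 449.3 -152.3]
side D [ 743.8 -253. ]
side C [ 542.  -346.3]
dish scene [528.6 -16.4  75. ] side [513.5 -26.9  75. ]
tipU [580.9 167.1 204. ]
tipL [598.1 170.2 204. ]
hU [657.7 -45.5 204. ]
hL [677.3 -40.7 204. ]
burner [ 379.5 -234.    97. ]
bottle [ 477. -351.  158.]
red [562.9 135.8  25. ]
orange [366.1  27.7  25. ]
```

```bash
cat >> h.py <<'E'
def circ(c,r,z,n=80):
    a=np.linspace(0,2*np.pi,n); return np.c_[c[0]+r*np.cos(a),c[1]+r*np.sin(a),np.full(n,z)]
def inc2w(p,I):
    x,y,th=I; p=np.atleast_2d(p); c,s=np.cos(th),np.sin(th)
    return np.c_[x+c*p[:,0]-s*p[:,1],y+s*p[:,0]+c*p[:,1],p[:,2]]
def ov(d,polys,box,name):
    x0,y0,x1,y1=box; s=min(800/(x1-x0),600/(y1-y0))
    im=cv2.resize(d["color"][y0:y1,x0:x1],None,fx=s,fy=s,interpolation=cv2.INTER_CUBIC)
    for P,col in polys:
        q=((proj(d,P)-[x0-.5,y0-.5])*s*8).round().astype(np.int32)
        cv2.polylines(im,[q],False,col,1,cv2.LINE_AA,3)
    save(im,name)
E
cat > fit.py <<'E'
from h import *
from scipy.optimize import least_squares
d=cam("scene"); s=cam("side")
own=np.array([[-100,-115,205],[-100,115,205],[120,-115,205],[120,115,205]])
sc=np.array([(252,115),(487,328),(20,325),(258,577)])/2.5+[170,120]
sd=np.array([(370,270),(357,52),(746,255),(657,54)])/2.857+[150,100]
f=lambda I:np.r_[(proj(d,inc2w(own,I))-sc).ravel(),(proj(s,inc2w(own,I))-sd).ravel()]
r=least_squares(f,[600,-200,-1.12],x_scale=[1,1,.01]); I=r.x; print(I,r.fun.round(1))
G=(0,255,0);M=(255,0,255)
polys=[(inc2w(own[[0,1,3,2,0]],I),G),(inc2w([[-124,-115,48],[-124,115,48],[-100,115,48]],I),M),(inc2w([[-124,-115,0],[-124,115,0]],I),G)]
c=(523,-20)
for z in (75,50,25,0): polys.append((circ(c,50,z),M if z%50==0 else G))
ov(d,polys,(170,120,490,360),"o1.png"); ov(s,polys,(150,100,430,310),"o2.png")
E
python3 fit.py
```

```text
[ 596.12705275 -190.09689267   -1.12497075] [-1.2 -1.6  1.2  3.1 -2.4 -0.3 -1.3  0.8 -1.7 -0.4 -3.5  1.8  1.2 -0.5
 -1.3 -2.2]
```

View pics/o1.png

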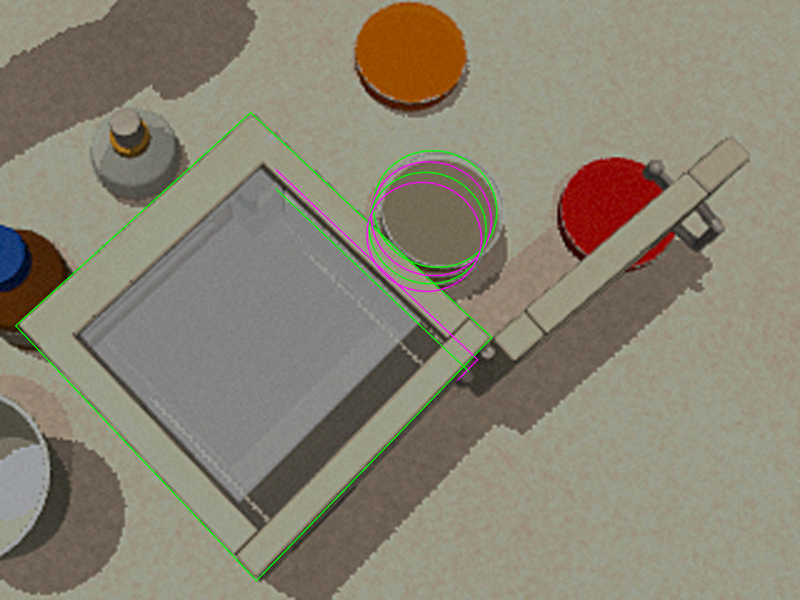

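View pics/o2.png

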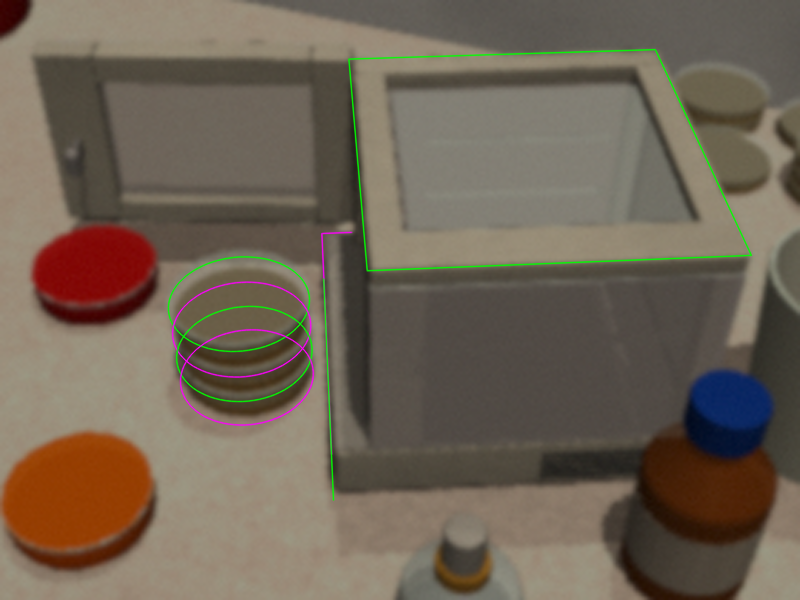

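Run:
```python
from h import *
d=cam("scene"); crop(d,310,170,390,230+0,"z1.png"); crop(d,325,220,385,265,"z1b.png")
s=cam("side"); crop(s,200,170,290,237,"z2.png"); crop(s,250,100,300,137,"z2b.png")
```

```text
z1.png scale 10.0
z1b.png scale 13.333333333333334
z2.png scale 8.88888888888889
z2b.png scale 16.0
```

View pics/z1.png

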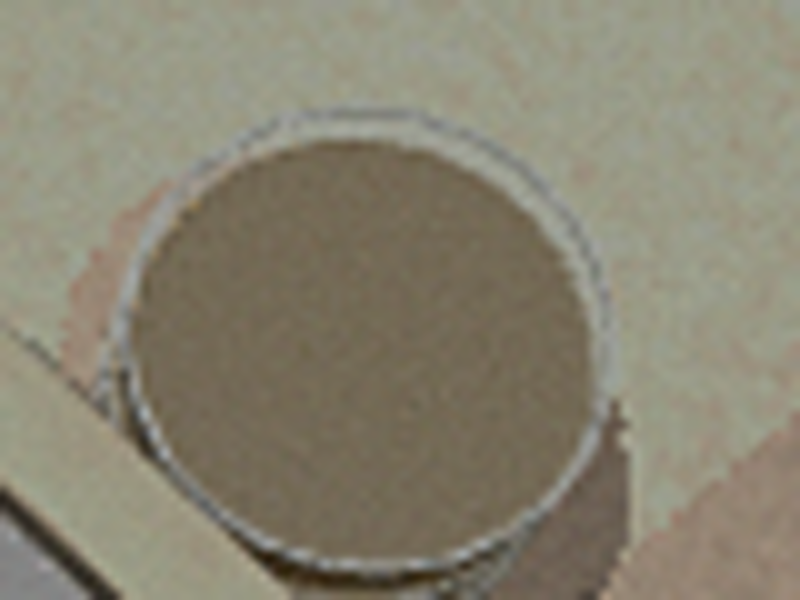

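View pics/z1b.png

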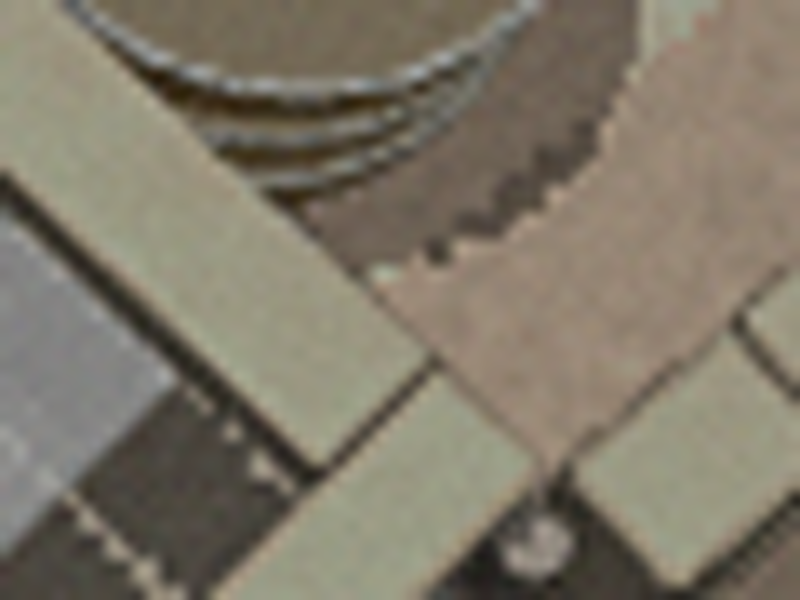

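View pics/z2.png

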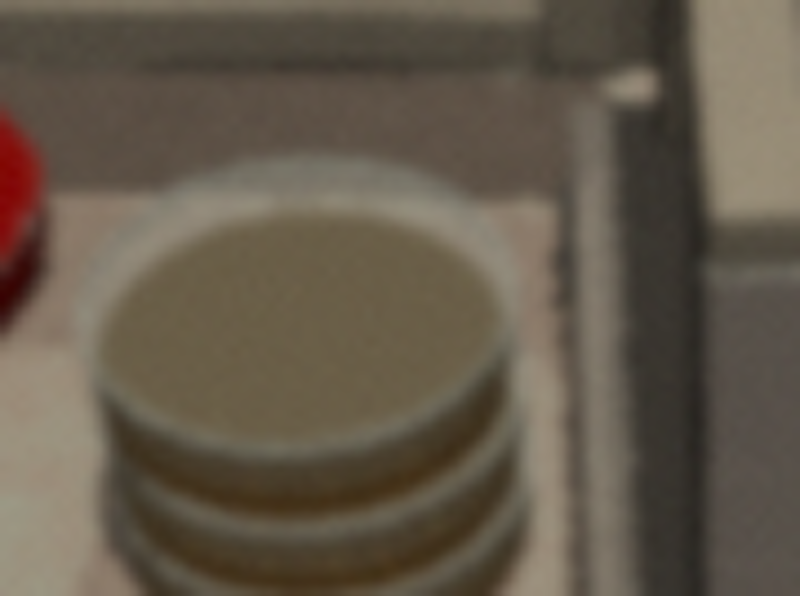

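View pics/z2b.png

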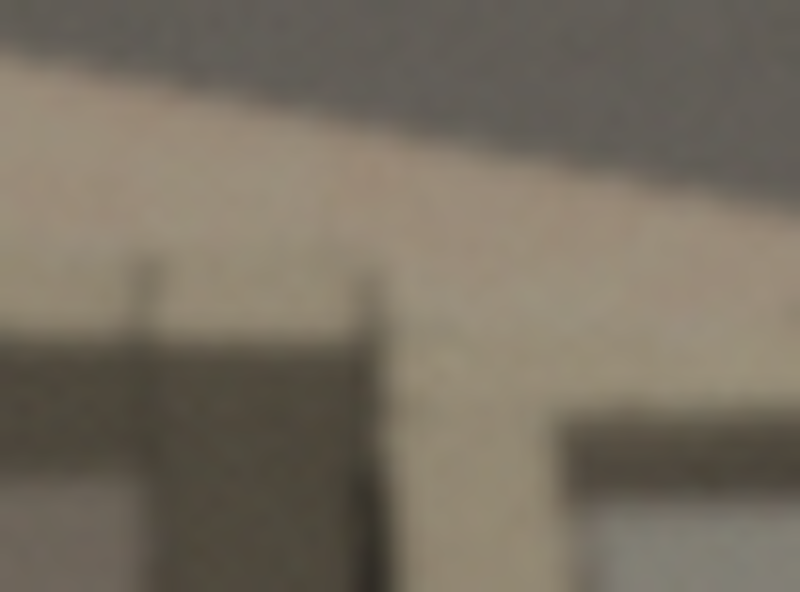

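```bash
cat > fit2.py <<'E'
from h import *
from scipy.optimize import least_squares
d=cam("scene"); s=cam("side")
own=np.array([[-100,-115,205],[-100,115,205],[120,-115,205],[120,115,205]])
sc=np.array([(252,115),(490,337),(19,325),(258,577)])/2.5+[170,120]
sd=np.array([(369,271),(357,52),(748,256),(657,53)])/2.857+[150,100]
def pk(c,X,k):
    q=proj(c,X)-[c["cx"],c["cy"]]; r2=((q/c["f"])**2).sum(1)[:,None]; return q*(1+k*r2)+[c["cx"],c["cy"]]
f=lambda I:np.r_[(pk(d,inc2w(own,I[:3]),I[3])-sc).ravel(),(pk(s,inc2w(own,I[:3]),I[4])-sd)[[0,2,3]].ravel()]
for free in (0,1):
    g=(lambda p:f(p)) if free else (lambda p:f(np.r_[p,0,0]))
    r=least_squares(g,[600,-200,-1.12,0,0][:5 if free else 3],x_scale=[1,1,.01,.1,.1][:5 if free else 3]); print(r.x.round(4),r.fun.round(1))
print("scene dish",unproj(d,346.2,204,75).round(1),"side",unproj(s,234,204.3,75).round(1))
E
python3 fit2.py
```

```text
[ 596.6818 -189.7338   -1.1264] [-0.8 -1.4  0.4 -0.1 -1.7 -0.2 -1.1  1.1 -1.5 -1.1  0.3 -1.1 -1.3 -2. ]
[ 5.978867e+02 -1.905133e+02 -1.127100e+00 -1.805000e-01 -7.030000e-02] [-0.9 -0.6 -0.4  0.4 -0.8  0.1 -1.2 -0.5 -0.8 -1.4 -0.1 -1.2 -1.5 -1.5]
scene dish [527.9 -15.7  75. ] side [525.7 -20.7  75. ]
```

Measured: incubator origin is about (597,-190) with yaw -1.127, and the top dish centre about (527,-18). In the incubator frame the dish is at (-186, +10). That puts it in line with the mouth, 12 mm clear of the sill, which matches the description. The door is at about 1.67 rad. The straw stack at scene (346,204) is the only three-high pile in front of the sill, so it is the one I want. Moving over high.

Request:
servo_tool(increments=[{"dz": 4}, {"dz": 8}, {"dx": 2, "dy": 2, "dz": 11, "az": 0.1}, {"dx": 4, "dy": 5, "dz": 12, "az": 0.2}, {"dx": 6, "dy": 9, "dz": 12, "az": 0.3}, {"dx": 8, "dy": 12.5, "dz": 12, "az": 0.4}, {"dx": 10, "dy": 16, "dz": 12, "az": 0.5}, {"dx": 12, "dy": 19.5, "dz": 12, "az": 0.6}])

```text
invalid input at $.increments[0]: expected keys dx, dy, dz, ax, ay, az, claw
```

Request:
servo_tool(increments=[{"dx": 2, "dy": 3.5, "az": 0.1}, {"dx": 4, "dy": 7, "az": 0.2}, {"dx": 5, "dy": 10.5, "az": 0.3}, {"dx": 6, "dy": 14, "az": 0.4}, {"dx": 7, "dy": 17.5, "az": 0.5}, {"dx": 7, "dy": 21, "az": 0.6}, {"dx": 7, "dy": 25, "az": 0.7}, {"dx": 7, "dy": 29, "az": 0.8}])

```text
invalid input at $.increments[0]: expected keys dx, dy, dz, ax, ay, az, claw
```

Request:
servo_tool(increments=[{"dx": 0, "dy": 0, "dz": 4, "ax": 0, "ay": 0, "az": 0, "claw": -0.4}, {"dx": 0, "dy": 0, "dz": 8, "ax": 0, "ay": 0, "az": 0, "claw": -0.4}, {"dx": 2, "dy": 2, "dz": 11, "ax": 0, "ay": 0, "az": 0.1, "claw": -0.4}, {"dx": 4, "dy": 5, "dz": 12, "ax": 0, "ay": 0, "az": 0.2, "claw": -0.4}, {"dx": 6, "dy": 9, "dz": 12, "ax": 0, "ay": 0, "az": 0.3, "claw": -0.4}, {"dx": 8, "dy": 12.5, "dz": 12, "ax": 0, "ay": 0, "az": 0.4, "claw": -0.4}, {"dx": 10, "dy": 16, "dz": 12, "ax": 0, "ay": 0, "az": 0.5, "claw": -0.4}, {"dx": 12, "dy": 19.5, "dz": 12, "ax": 0, "ay": 0, "az": 0.6, "claw": -0.4}])

```text
clock: 1.32
eef_pos: [354.4, -409.6, 351.7]
tool_rot: [-1.57, -0.0, -2.169]
force: [0.7, -0.2, 0.2]
width: 60.1
```

Request:
servo_tool(increments=[{"dx": 2, "dy": 3.5, "dz": 0, "ax": 0, "ay": 0, "az": 0.1, "claw": -0.4}, {"dx": 4, "dy": 7, "dz": 0, "ax": 0, "ay": 0, "az": 0.2, "claw": -0.4}, {"dx": 5, "dy": 10.5, "dz": 0, "ax": 0, "ay": 0, "az": 0.3, "claw": -0.4}, {"dx": 6, "dy": 14, "dz": 0, "ax": 0, "ay": 0, "az": 0.4, "claw": -0.4}, {"dx": 7, "dy": 17.5, "dz": 0, "ax": 0, "ay": 0, "az": 0.5, "claw": -0.4}, {"dx": 7, "dy": 21, "dz": 0, "ax": 0, "ay": 0, "az": 0.6, "claw": -0.4}, {"dx": 7, "dy": 25, "dz": 0, "ax": 0, "ay": 0, "az": 0.7, "claw": -0.4}, {"dx": 7, "dy": 29, "dz": 0, "ax": 0, "ay": 0, "az": 0.8, "claw": -0.4}])

```text
clock: 1.98
eef_pos: [423.5, -119.9, 351.5]
tool_rot: [-1.57, -0.0, -1.37]
force: [1.3, 0.1, 0.0]
width: 59.8
```

Request:
servo_tool(increments=[{"dx": 2, "dy": 4, "dz": 0, "ax": 0, "ay": 0, "az": 0.12, "claw": -0.4}, {"dx": 4, "dy": 8, "dz": 0, "ax": 0, "ay": 0, "az": 0.243, "claw": -0.4}, {"dx": 6.5, "dy": 12, "dz": 0, "ax": 0, "ay": 0, "az": 0.243, "claw": -0.4}, {"dx": 6.5, "dy": 16, "dz": 0, "ax": 0, "ay": 0, "az": 0.243, "claw": -0.4}, {"dx": 6.5, "dy": 18, "dz": 0, "ax": 0, "ay": 0, "az": 0.243, "claw": -0.4}])

```text
clock: 2.4
eef_pos: [489.6, 62.7, 351.6]
tool_rot: [-1.569, 0.002, -1.128]
force: [-0.0, -0.1, -0.3]
width: 59.9
```

Request:
servo_tool(increments=[{"dx": 0, "dy": 0, "dz": -2, "ax": -0.1, "ay": -0.047, "az": 0, "claw": -0.4}, {"dx": 0, "dy": 0, "dz": -4, "ax": -0.2, "ay": -0.095, "az": 0, "claw": -0.4}, {"dx": 0, "dy": 0, "dz": -6, "ax": -0.3, "ay": -0.142, "az": 0, "claw": -0.4}, {"dx": 0, "dy": 0, "dz": -8, "ax": -0.4, "ay": -0.19, "az": 0, "claw": -0.4}, {"dx": 0, "dy": 0, "dz": -10, "ax": -0.5, "ay": -0.238, "az": 0, "claw": -0.4}, {"dx": 0, "dy": 0, "dz": -12, "ax": -0.6, "ay": -0.286, "az": 0, "claw": -0.4}, {"dx": 0, "dy": 0, "dz": -14, "ax": -0.7, "ay": -0.333, "az": 0, "claw": -0.4}, {"dx": 0, "dy": 0, "dz": -15, "ax": -0.786, "ay": -0.374, "az": 0, "claw": -0.4}])

```text
clock: 3.07
eef_pos: [488.5, 59.9, 200.0]
tool_rot: [-1.565, -0.874, -1.13]
force: [-0.3, -0.6, 0.1]
width: 59.9
```

Run:
```python
from h import *
from scipy.spatial.transform import Rotation as Ro
s=read_state(); print(s["eef_pos"],Ro.from_euler("xyz",s["tool_rot"]).as_matrix().round(3),s["qpos"].round(2),s["force"])
d=cam("side"); save(d["color"],"side1.png"); crop(d,120,120,330,278,"side1c.png")
d=cam("wrist"); save(d["color"],"wrist1.png")
```

```text
[488.53424977  59.92237854 199.96778891] [[ 0.273  0.333  0.903]
 [-0.58  -0.691  0.431]
 [ 0.767 -0.641  0.004]] [-0.56  0.66 -0.27  2.11  1.1   1.17 -1.24] [-0.29818598 -0.64165582  0.1031127 ]
side1c.png scale 3.7974683544303796
```

View pics/side1.png

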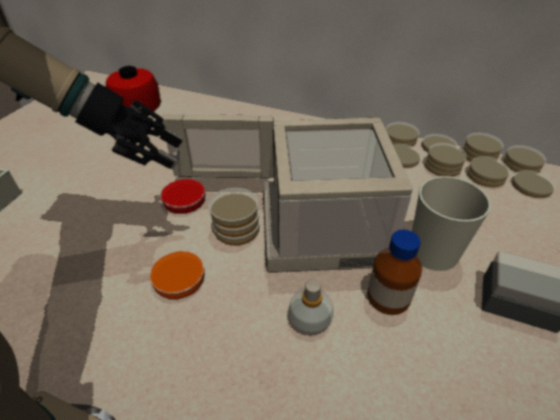

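View pics/wrist1.png

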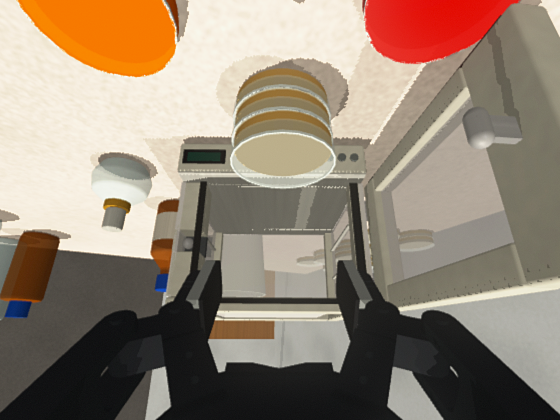

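Run:
```python
from h import *
d=cam("wrist"); crop(d,180,60,380,210,"w1c.png")
c=-d["R"].T@d["t"]; print("cam",c.round(0))
for n,u,v,z in (("dish",283,158,75),("silL",180,144,48),("silR",367,144,48)): 
    X=unproj(d,u,v,z); print(n,X.round(1)); I=(597.5,-190,-1.127); q=X[:2]-I[:2]; print("own",q@[np.cos(I[2]),np.sin(I[2])],q@[-np.sin(I[2]),np.cos(I[2])])
```

```text
w1c.png scale 4.0
cam [418. 205. 228.]
dish [523.9  -7.9  75. ]
own -196.06040244291577 11.693103254964234
silL [436.7 -68.7  48. ]
own -178.6111082940576 -93.13447618748685
silR [607.6  15.2  48. ]
own -181.0219101820327 97.26237664699127
```

View pics/w1c.png

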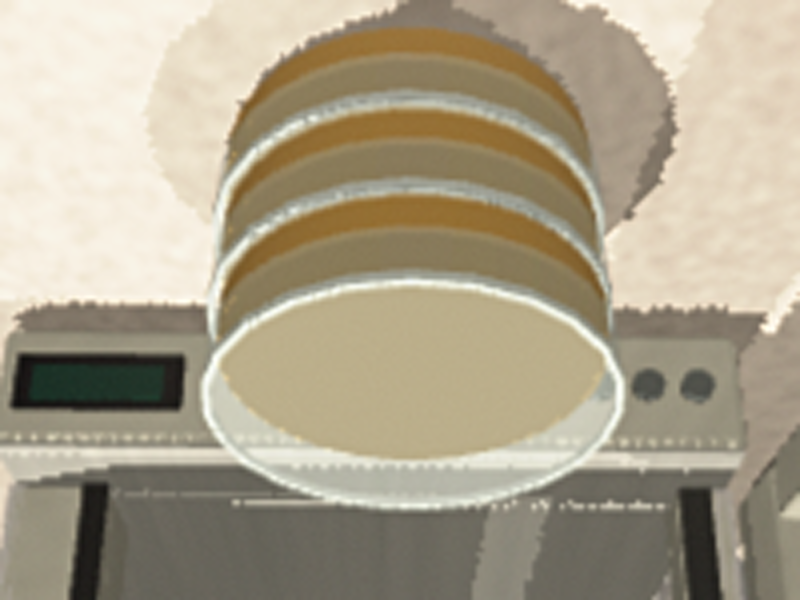

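Run:
```python
from h import *
d=cam("wrist"); I=(597.5,-190,-1.127)
def own(u,v,z):
    q=unproj(d,u,v,z)[:2]-I[:2]; return (q@[np.cos(I[2]),np.sin(I[2])]).round(1),(q@[-np.sin(I[2]),np.cos(I[2])]).round(1)
print(own(181,169.5,48),own(365,172.5,48),own(181,143,0),own(364,145,0), own(283.5,157.8,75))
# circle-fit of rim with given radius
from scipy.optimize import least_squares
pts=np.array([(203,390),(625,385),(414,275),(414,508)])/4+[180,60]
f=lambda p:(proj(d,np.r_[[*p,75]])[0]-pts.mean(0))
P=np.array([unproj(d,u,v,75)[:2] for u,v in pts]); print(P.round(1)); 
r=least_squares(lambda p:np.hypot(*(P-p[:2]).T)-p[2],[525,-10,50]); print(r.x,r.fun)
```

```text
(np.float64(-122.7), np.float64(-108.4)) (np.float64(-116.6), np.float64(112.7)) (np.float64(-108.4), np.float64(-118.8)) (np.float64(-104.9), np.float64(119.8)) (np.float64(-190.5), np.float64(12.6))
[[481.8 -33.7]
 [570.5  11.3]
 [508.   26. ]
 [553.8 -66.5]]
[530.83314676 -20.35696011  51.19100751] [-0.41203128 -0.41530679  0.49745002  0.32988805]
```

Request:
servo_tool(increments=[{"dx": 0.1, "dy": 0, "dz": -3.5, "ax": 0, "ay": 0, "az": 0, "claw": -0.4}, {"dx": 0.2, "dy": 0.1, "dz": -7, "ax": 0, "ay": 0, "az": 0, "claw": -0.4}, {"dx": 0.2, "dy": 0.1, "dz": -10.5, "ax": 0, "ay": 0, "az": 0, "claw": -0.4}, {"dx": 0.2, "dy": 0.1, "dz": -13, "ax": 0, "ay": 0, "az": 0, "claw": -0.4}, {"dx": 0.2, "dy": 0.1, "dz": -14, "ax": 0, "ay": 0, "az": 0, "claw": -0.4}, {"dx": 0.2, "dy": 0.1, "dz": -14, "ax": 0, "ay": 0, "az": 0, "claw": -0.4}])

```text
clock: 3.77
eef_pos: [491.5, 58.1, 61.7]
tool_rot: [-1.565, -0.87, -1.137]
force: [-0.2, -0.8, 0.6]
width: 60.0
```

Run:
```python
from h import *
d=cam("side"); crop(d,130,140,290,260,"s2.png")
d=cam("wrist"); save(d["color"],"w2.png")
```

```text
s2.png scale 5.0
```

View pics/s2.png

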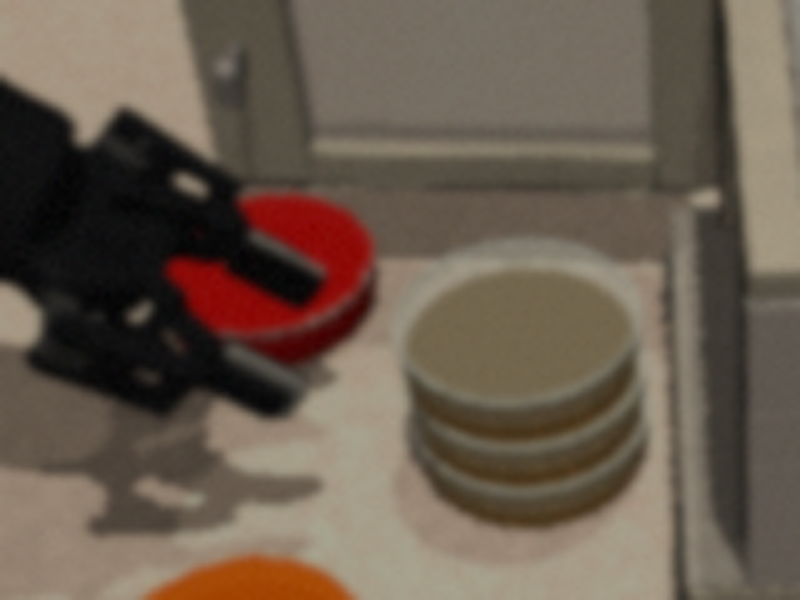

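View pics/w2.png

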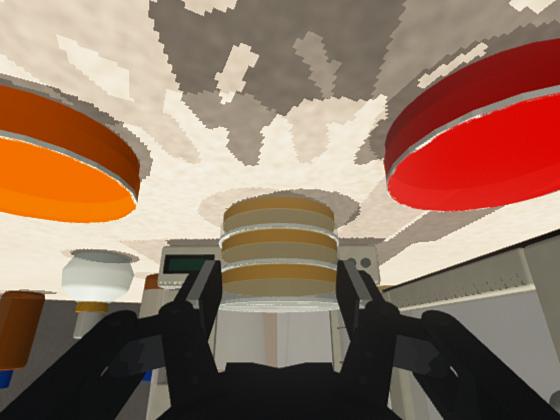

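Run:
```python
from h import *
from scipy.spatial.transform import Rotation as Ro
s=read_state(); T=Ro.from_euler("xyz",s["tool_rot"]).as_matrix(); p=np.array(s["eef_pos"]); print(p)
d=cam("side"); polys=[]
for sg in (1,-1):
  for dl,col in ((0,(0,255,0)),(8,(255,0,255))):
    polys.append((np.array([p+T@[x,-dl,sg*z] for x,z in((-11,30),(11,30),(11,44),(-11,44),(-11,30))]),col))
c=(529,-18)
for z in (75,50): polys.append((circ(c,50,z),(255,255,0)))
ov(d,polys,(150,160,290,265),"s2o.png")
w=cam("wrist"); ov(w,polys,(130,150,430,375),"w2o.png")
```

```text
[491.88114155  58.77437963  63.3986266 ]
```

View pics/s2o.png

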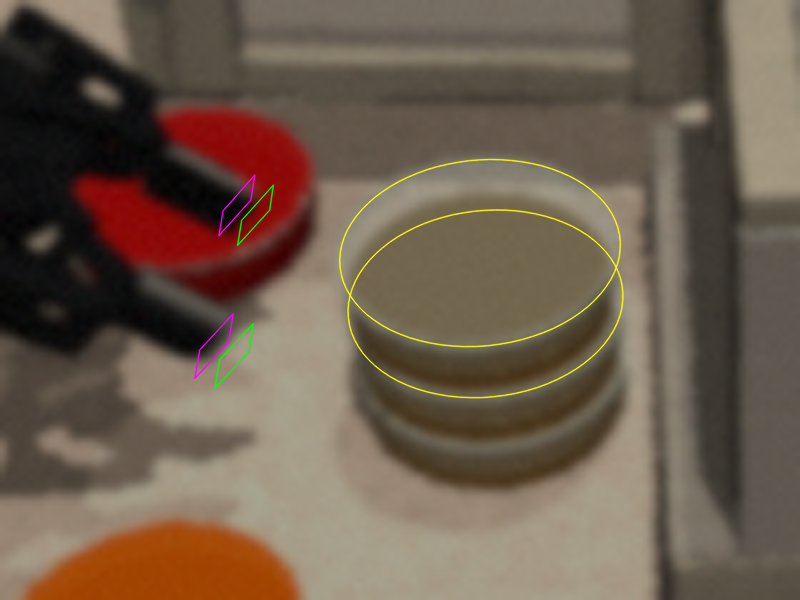

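View pics/w2o.png

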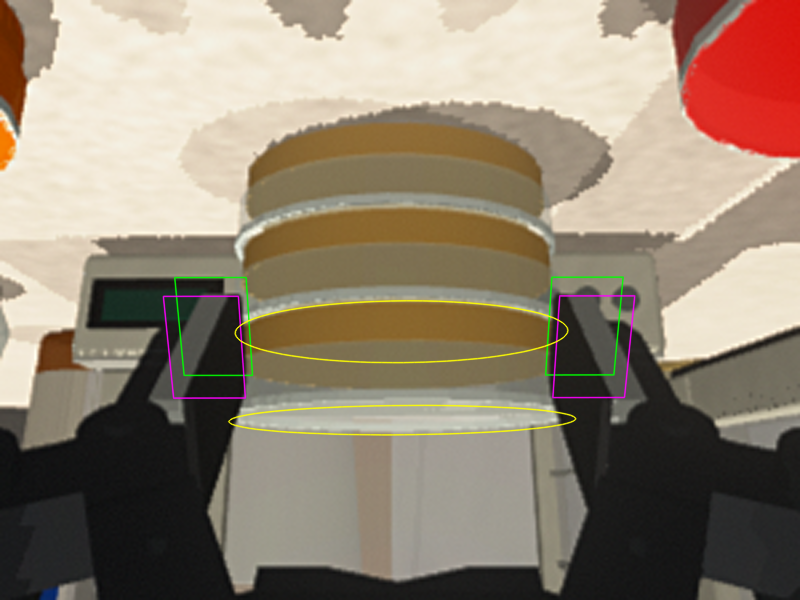

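Request:
servo_tool(increments=[{"dx": 0.21, "dy": -0.45, "dz": -0.3, "ax": 0, "ay": 0, "az": 0, "claw": -0.4}, {"dx": 0.43, "dy": -0.9, "dz": -0.5, "ax": 0, "ay": 0, "az": 0, "claw": -0.4}, {"dx": 0.65, "dy": -1.35, "dz": -0.5, "ax": 0, "ay": 0, "az": 0, "claw": -0.4}, {"dx": 0.86, "dy": -1.8, "dz": -0.5, "ax": 0, "ay": 0, "az": 0, "claw": -0.4}, {"dx": 1.08, "dy": -2.26, "dz": -0.5, "ax": 0, "ay": 0, "az": 0, "claw": -0.4}, {"dx": 1.29, "dy": -2.7, "dz": -0.5, "ax": 0, "ay": 0, "az": 0, "claw": -0.4}, {"dx": 1.42, "dy": -2.98, "dz": -0.5, "ax": 0, "ay": 0, "az": 0, "claw": -0.4}, {"dx": 1.55, "dy": -3.25, "dz": -0.5, "ax": 0, "ay": 0, "az": 0, "claw": -0.4}])

```text
clock: 4.63
eef_pos: [506.4, 26.4, 56.3]
tool_rot: [-1.566, -0.871, -1.133]
force: [-0.2, -0.2, -0.4]
width: 59.9
```

Run:
```python
from h import *
d=cam("side"); crop(d,150,160,290,265,"s3.png")
d=cam("wrist"); crop(d,130,150,430,375,"w3.png"); print(read_state()["eef_pos"])
```

```text
s3.png scale 5.714285714285714
w3.png scale 2.6666666666666665
[506.30413408  26.29070984  56.39447863]
```

View pics/s3.png

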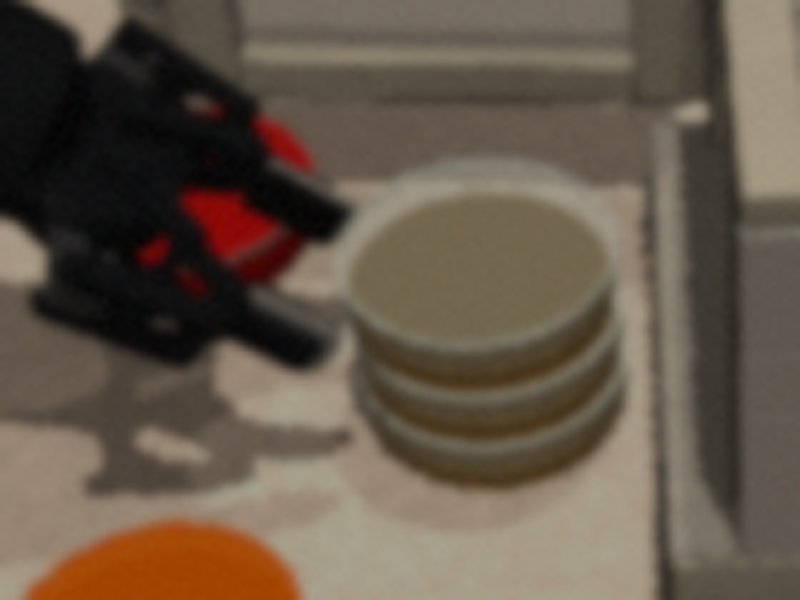

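View pics/w3.png

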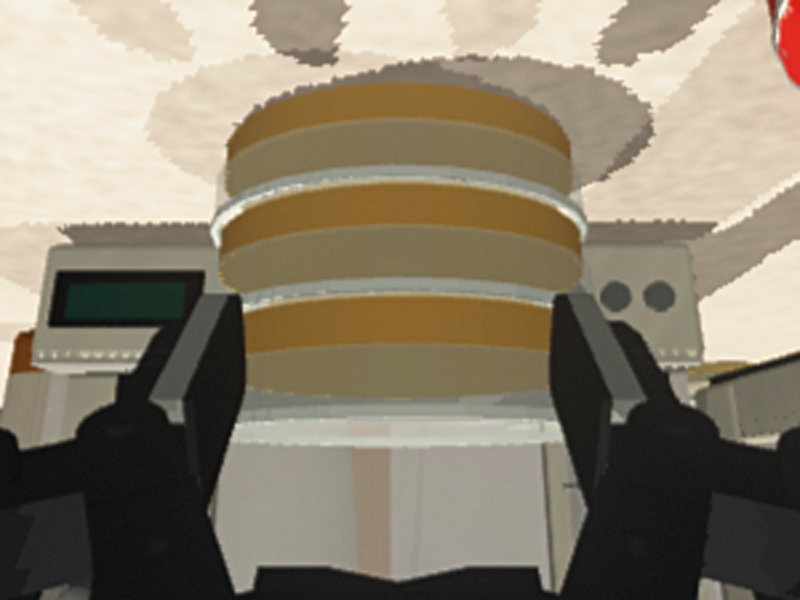

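Request:
servo_tool(increments=[{"dx": 0.13, "dy": -0.27, "dz": 0, "ax": 0, "ay": 0, "az": 0, "claw": -0.4}, {"dx": 0.3, "dy": -0.63, "dz": 0, "ax": 0, "ay": 0, "az": 0, "claw": -0.4}, {"dx": 0.52, "dy": -1.08, "dz": 0, "ax": 0, "ay": 0, "az": 0, "claw": -0.4}, {"dx": 0.77, "dy": -1.63, "dz": 0, "ax": 0, "ay": 0, "az": 0, "claw": -0.4}, {"dx": 1.03, "dy": -2.17, "dz": 0, "ax": 0, "ay": 0, "az": 0, "claw": -0.4}, {"dx": 1.29, "dy": -2.71, "dz": 0, "ax": 0, "ay": 0, "az": 0, "claw": -0.4}, {"dx": 1.55, "dy": -3.25, "dz": 0, "ax": 0, "ay": 0, "az": 0, "claw": -0.4}, {"dx": 1.72, "dy": -3.61, "dz": 0, "ax": 0, "ay": 0, "az": 0, "claw": -0.4}])

```text
clock: 5.4
eef_pos: [523.7, -10.3, 56.5]
tool_rot: [-1.566, -0.871, -1.134]
force: [-0.9, 0.3, -0.3]
width: 59.6
```

Run:
```python
from h import *
d=cam("side"); crop(d,150,160,290,265,"s4.png")
d=cam("wrist"); crop(d,130,150,430,375,"w4.png"); print(read_state()["eef_pos"])
```

```text
s4.png scale 5.714285714285714
w4.png scale 2.6666666666666665
[523.57862551 -10.44417323  56.60072405]
```

View pics/s4.png

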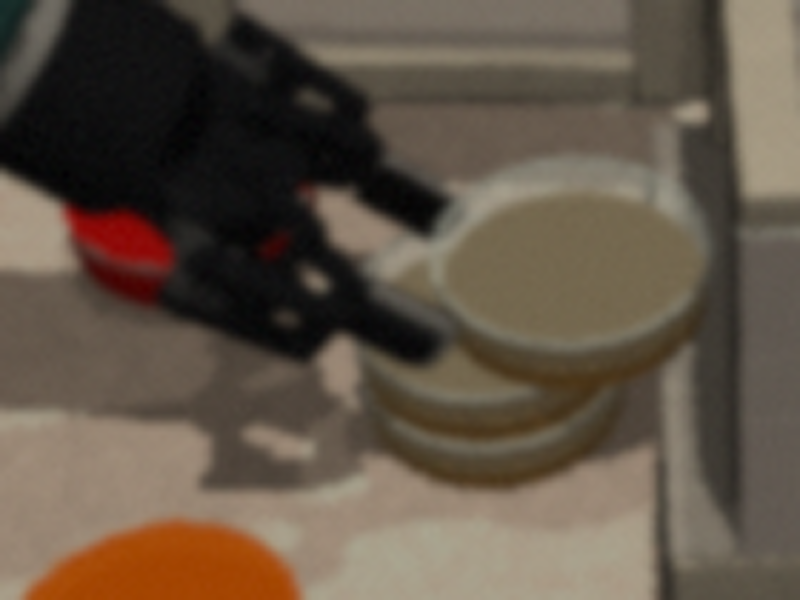

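View pics/w4.png

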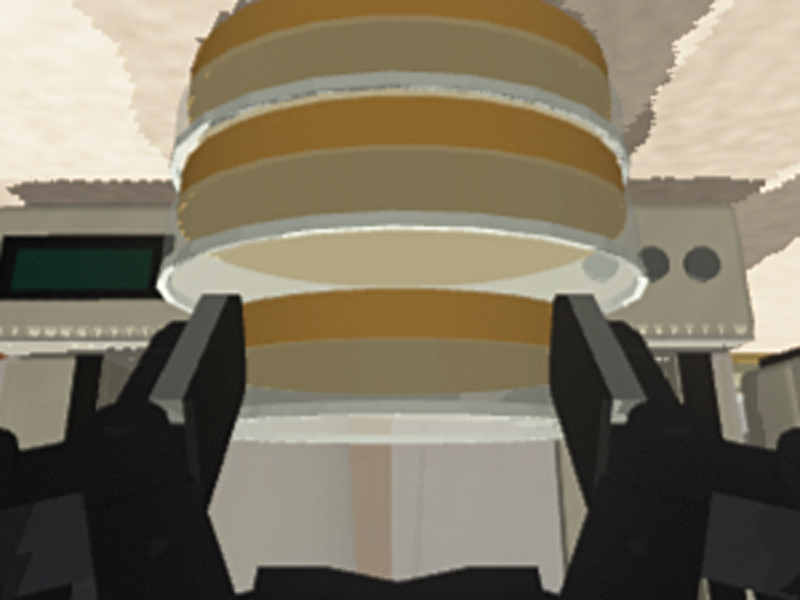

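Request:
servo_tool(increments=[{"dx": 0.21, "dy": -0.45, "dz": 0, "ax": 0, "ay": 0, "az": 0, "claw": -0.4}, {"dx": 0.47, "dy": -0.99, "dz": 0, "ax": 0, "ay": 0, "az": 0, "claw": -0.4}, {"dx": 0.73, "dy": -1.53, "dz": 0, "ax": 0, "ay": 0, "az": 0, "claw": -0.4}, {"dx": 0.99, "dy": -2.07, "dz": 0, "ax": 0, "ay": 0, "az": 0, "claw": -0.4}, {"dx": 1.25, "dy": -2.61, "dz": 0, "ax": 0, "ay": 0, "az": 0, "claw": -0.4}, {"dx": 1.5, "dy": -3.16, "dz": 0, "ax": 0, "ay": 0, "az": 0, "claw": -0.4}, {"dx": 1.76, "dy": -3.7, "dz": 0, "ax": 0, "ay": 0, "az": 0, "claw": -0.4}, {"dx": 2.02, "dy": -4.24, "dz": 0, "ax": 0, "ay": 0, "az": 0, "claw": -0.4}])

```text
clock: 6.17
eef_pos: [543.8, -52.2, 56.2]
tool_rot: [-1.566, -0.87, -1.133]
force: [-1.3, 0.3, -0.2]
width: 59.7
```

Run:
```python
from h import *
d=cam("side"); crop(d,150,120,430,330,"s5.png")
d=cam("wrist"); crop(d,130,150,430,375,"w5.png"); print(read_state()["eef_pos"],read_state()["qpos"].round(2))
```

```text
s5.png scale 2.857142857142857
w5.png scale 2.6666666666666665
[543.79145902 -53.21232804  56.65650771] [-0.39  0.95 -0.12  2.16  1.52  0.97 -1.52]
```

View pics/s5.png

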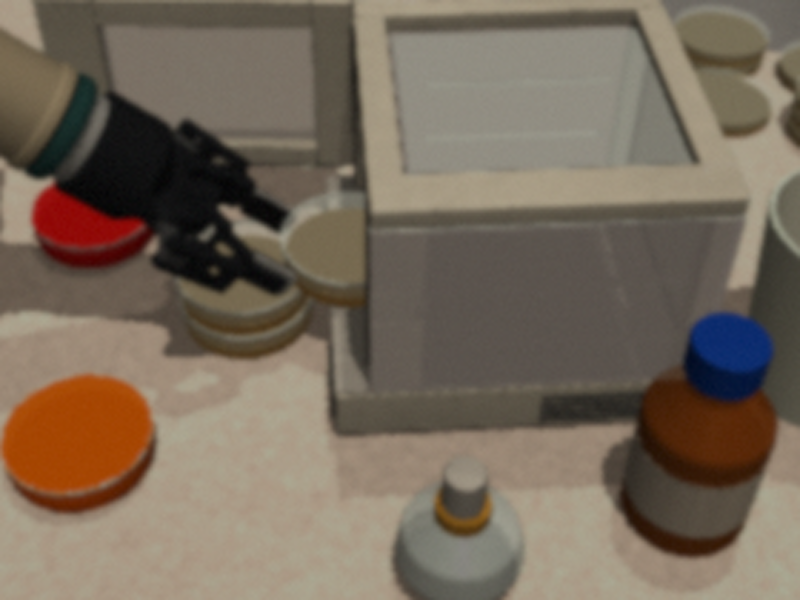

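View pics/w5.png

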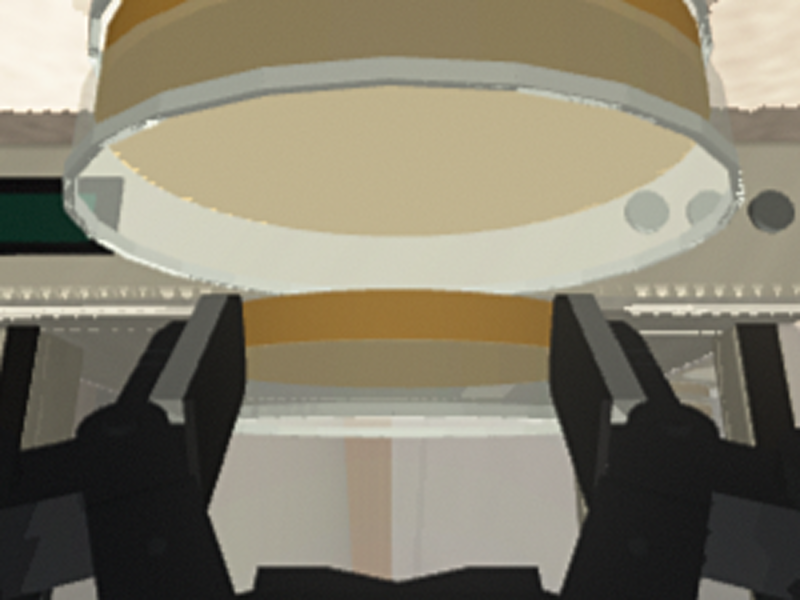

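Request:
servo_tool(increments=[{"dx": 0.21, "dy": -0.45, "dz": 0, "ax": 0, "ay": 0, "az": 0, "claw": -0.4}, {"dx": 0.47, "dy": -0.99, "dz": 0, "ax": 0, "ay": 0, "az": 0, "claw": -0.4}, {"dx": 0.73, "dy": -1.53, "dz": 0, "ax": 0, "ay": 0, "az": 0, "claw": -0.4}, {"dx": 0.99, "dy": -2.07, "dz": 0, "ax": 0, "ay": 0, "az": 0, "claw": -0.4}, {"dx": 1.25, "dy": -2.61, "dz": 0, "ax": 0, "ay": 0, "az": 0, "claw": -0.4}, {"dx": 1.5, "dy": -3.16, "dz": 0, "ax": 0, "ay": 0, "az": 0, "claw": -0.4}, {"dx": 1.76, "dy": -3.7, "dz": 0, "ax": 0, "ay": 0, "az": 0, "claw": -0.4}, {"dx": 2.02, "dy": -4.24, "dz": 0, "ax": 0, "ay": 0, "az": 0, "claw": -0.4}])

```text
clock: 6.93
eef_pos: [564.1, -94.6, 56.3]
tool_rot: [-1.566, -0.87, -1.133]
force: [-0.2, 1.6, 0.2]
width: 59.7
```

Request:
servo_tool(increments=[{"dx": 0.21, "dy": -0.45, "dz": 0, "ax": 0, "ay": 0, "az": 0, "claw": -0.4}, {"dx": 0.47, "dy": -0.99, "dz": 0, "ax": 0, "ay": 0, "az": 0, "claw": -0.4}, {"dx": 0.73, "dy": -1.53, "dz": 0, "ax": 0, "ay": 0, "az": 0, "claw": -0.4}, {"dx": 0.99, "dy": -2.07, "dz": 0, "ax": 0, "ay": 0, "az": 0, "claw": -0.4}, {"dx": 1.25, "dy": -2.61, "dz": 0, "ax": 0, "ay": 0, "az": 0, "claw": -0.4}, {"dx": 1.5, "dy": -3.16, "dz": 0, "ax": 0, "ay": 0, "az": 0, "claw": -0.4}, {"dx": 1.76, "dy": -3.7, "dz": 0, "ax": 0, "ay": 0, "az": 0, "claw": -0.4}, {"dx": 1.9, "dy": -4, "dz": 0, "ax": 0, "ay": 0, "az": 0, "claw": -0.4}])

```text
clock: 7.6
eef_pos: [583.0, -135.1, 56.5]
tool_rot: [-1.566, -0.871, -1.134]
force: [0.5, 0.6, 0.3]
width: 59.7
```

Run:
```python
from h import *
d=cam("side"); crop(d,150,120,430,330,"s6.png")
d=cam("scene"); crop(d,170,120,490,360,"c6.png"); print(read_state()["eef_pos"],read_state()["qpos"].round(2),read_state()["force"])
```

```text
s6.png scale 2.857142857142857
c6.png scale 2.5
[ 582.91441596 -135.03730899   56.57175594] [-0.25  0.95 -0.05  2.13  1.68  0.9  -1.48] [ 0.43812621  0.39003857 -0.07082554]
```

View pics/s6.png

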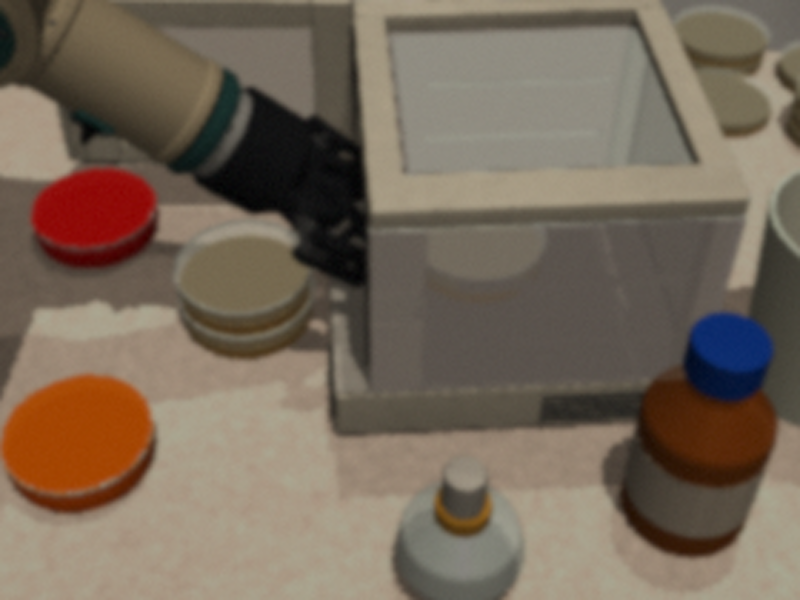

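View pics/c6.png

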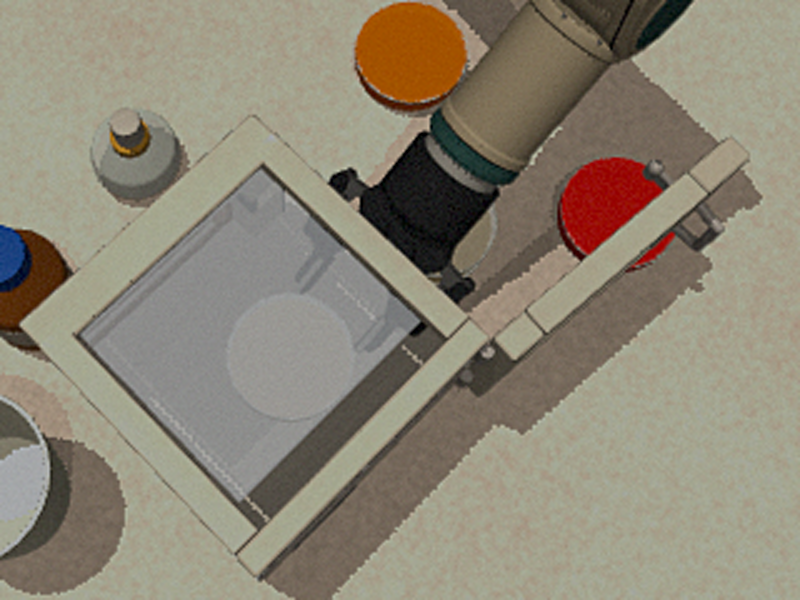

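The dish is inside: centre at scene crop (291,356), clear of the mouth, with both other dishes unmoved. Backing out along the same line.

Request:
servo_tool(increments=[{"dx": -0.43, "dy": 0.9, "dz": 0, "ax": 0, "ay": 0, "az": 0, "claw": -0.4}, {"dx": -1.3, "dy": 2.7, "dz": 0, "ax": 0, "ay": 0, "az": 0, "claw": -0.4}, {"dx": -2.4, "dy": 5, "dz": 0, "ax": 0, "ay": 0, "az": 0, "claw": -0.4}, {"dx": -3.45, "dy": 7.2, "dz": 0, "ax": 0, "ay": 0, "az": 0, "claw": -0.4}, {"dx": -4.5, "dy": 9.5, "dz": 0, "ax": 0, "ay": 0, "az": 0, "claw": -0.4}, {"dx": -5.6, "dy": 11.75, "dz": 0.5, "ax": 0, "ay": 0, "az": 0, "claw": -0.4}, {"dx": -6.7, "dy": 14, "dz": 2, "ax": 0, "ay": 0, "az": 0, "claw": -0.4}, {"dx": -7.7, "dy": 16.2, "dz": 4, "ax": 0, "ay": 0, "az": 0, "claw": -0.4}])

```text
clock: 8.37
eef_pos: [503.8, 30.2, 95.5]
tool_rot: [-1.571, -0.869, -1.127]
force: [0.4, 1.3, 0.9]
width: 59.8
```

Run:
```python
from h import *
d=cam("side"); crop(d,150,100,430,310,"s7.png")
d=cam("scene"); crop(d,170,120,490,360,"c7.png"); print(read_state()["eef_pos"],read_state()["qpos"].round(2),unproj(d,286.4,262.4,73))
```

```text
s7.png scale 2.857142857142857
c7.png scale 2.5
[505.56297871  34.62920422  97.14290035] [-0.54  0.86 -0.2   2.15  1.29  1.05 -1.45] [ 600.70788172 -170.06819439   73.        ]
```

View pics/s7.png

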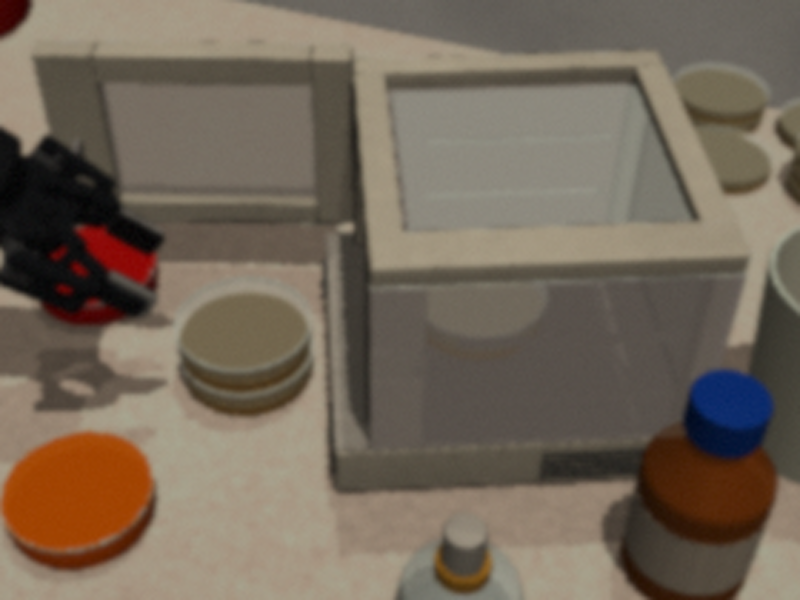

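View pics/c7.png

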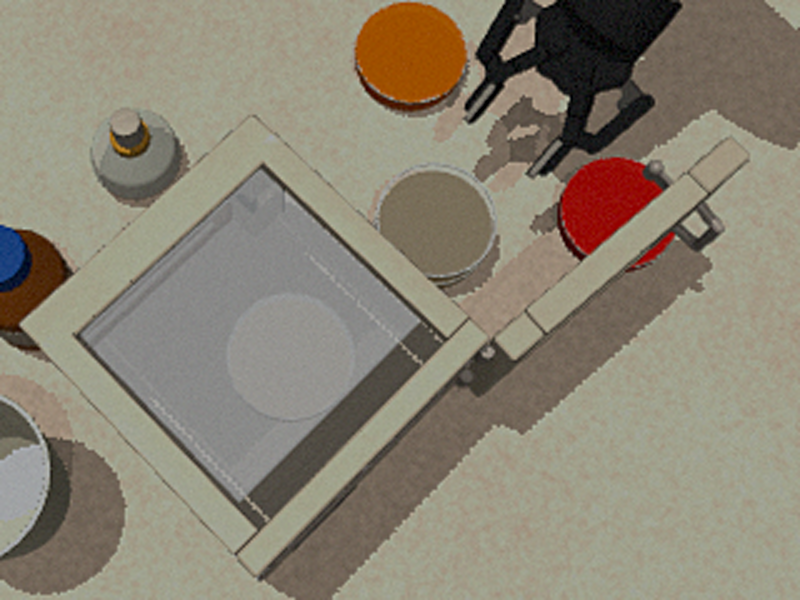

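Request:
servo_tool(increments=[{"dx": 0, "dy": 0, "dz": 3, "ax": 0.06, "ay": 0.03, "az": 0, "claw": 1}, {"dx": 0, "dy": 0, "dz": 6.5, "ax": 0.16, "ay": 0.076, "az": 0, "claw": 1}, {"dx": 0, "dy": 0, "dz": 10, "ax": 0.27, "ay": 0.128, "az": 0, "claw": 1}, {"dx": 0, "dy": 0, "dz": 13.5, "ax": 0.38, "ay": 0.18, "az": 0, "claw": 1}, {"dx": 0, "dy": 0, "dz": 17, "ax": 0.49, "ay": 0.233, "az": 0, "claw": 1}, {"dx": 0, "dy": 0, "dz": 20.5, "ax": 0.6, "ay": 0.285, "az": 0, "claw": 1}, {"dx": 0, "dy": 0, "dz": 23, "ax": 0.7, "ay": 0.333, "az": 0, "claw": 1}, {"dx": 0, "dy": 0, "dz": 25, "ax": 0.786, "ay": 0.374, "az": 0, "claw": 1}])

```text
clock: 9.13
eef_pos: [504.1, 28.2, 339.5]
tool_rot: [-1.578, -0.135, -1.133]
force: [0.7, -1.6, -1.6]
width: 0.3
```

Request:
servo_tool(increments=[{"dx": 2, "dy": 2, "dz": 0, "ax": 0, "ay": 0, "az": -0.12, "claw": 1}, {"dx": 4.5, "dy": 4, "dz": 0, "ax": 0, "ay": 0, "az": -0.24, "claw": 1}, {"dx": 7, "dy": 6, "dz": 0, "ax": 0, "ay": 0, "az": -0.36, "claw": 1}, {"dx": 9.5, "dy": 8, "dz": 0, "ax": 0, "ay": 0, "az": -0.48, "claw": 1}, {"dx": 12, "dy": 10, "dz": 0, "ax": 0, "ay": 0, "az": -0.6, "claw": 1}, {"dx": 14, "dy": 11.5, "dz": 0, "ax": 0, "ay": 0, "az": -0.72, "claw": 1}, {"dx": 15, "dy": 12.5, "dz": 0, "ax": 0, "ay": 0, "az": -0.84, "claw": 1}, {"dx": 15, "dy": 12.5, "dz": 0, "ax": 0, "ay": 0, "az": -0.96, "claw": 1}])

```text
clock: 9.8
eef_pos: [656.3, 155.8, 335.8]
tool_rot: [-1.58, -0.141, -2.098]
force: [-0.8, -0.5, -0.6]
width: -0.3
```

Run:
```python
from h import *
d=cam("scene"); crop(d,250,100,490,280,"c8.png"); print(read_state()["eef_pos"],read_state()["tool_rot"],read_state()["qpos"].round(2))
```

```text
c8.png scale 3.3333333333333335
[656.01417076 153.63762904 335.99238591] [-1.57887186 -0.14298355 -2.10573328] [-0.17  0.67 -0.3   1.17  0.26  1.46 -1.  ]
```

View pics/c8.png

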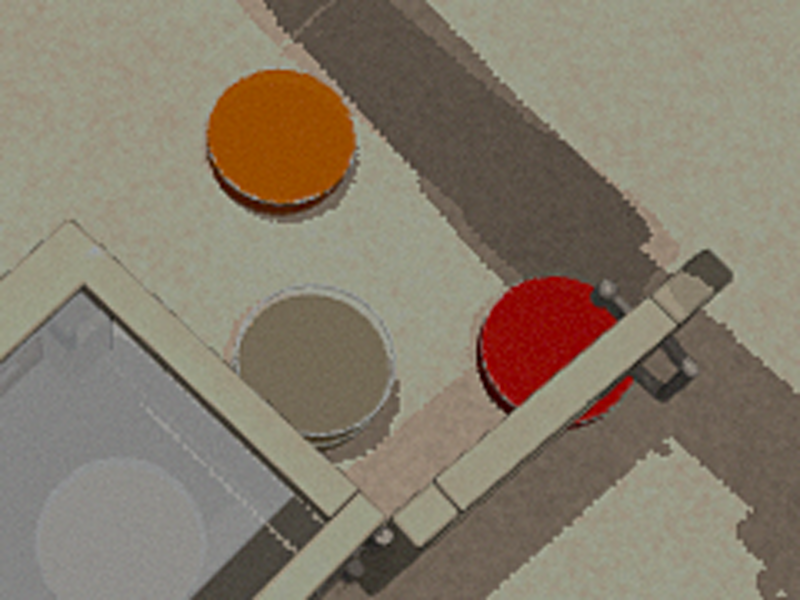

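Request:
servo_tool(increments=[{"dx": 0, "dy": 0, "dz": -3, "ax": 0.06, "ay": -0.035, "az": 0, "claw": 1}, {"dx": 0, "dy": 0, "dz": -6, "ax": 0.121, "ay": -0.071, "az": 0, "claw": 1}, {"dx": 0, "dy": 0, "dz": -9, "ax": 0.121, "ay": -0.071, "az": 0, "claw": 1}, {"dx": 0, "dy": 0, "dz": -12, "ax": 0.121, "ay": -0.071, "az": 0, "claw": 1}, {"dx": 0, "dy": 0, "dz": -14.5, "ax": 0.121, "ay": -0.071, "az": 0, "claw": 1}, {"dx": 0, "dy": 0, "dz": -16.2, "ax": 0.121, "ay": -0.071, "az": 0, "claw": 1}])

```text
clock: 10.35
eef_pos: [653.2, 150.9, 173.1]
tool_rot: [-1.579, -0.005, -2.094]
force: [-0.1, -0.3, -0.5]
width: 0.0
```

Run:
```python
from h import *
d=cam("scene"); crop(d,310,100,550,280,"c9.png"); print(read_state()["eef_pos"],read_state()["tool_rot"],read_state()["qpos"].round(2))
d=cam("wrist"); save(d["color"],"w9.png")
```

```text
c9.png scale 3.3333333333333335
[651.68848793 150.47810403 170.27275552] [-1.58273212 -0.00817908 -2.09361206] [-0.09  0.74 -0.32  1.5   0.26  0.96 -1.01]
```

View pics/c9.png

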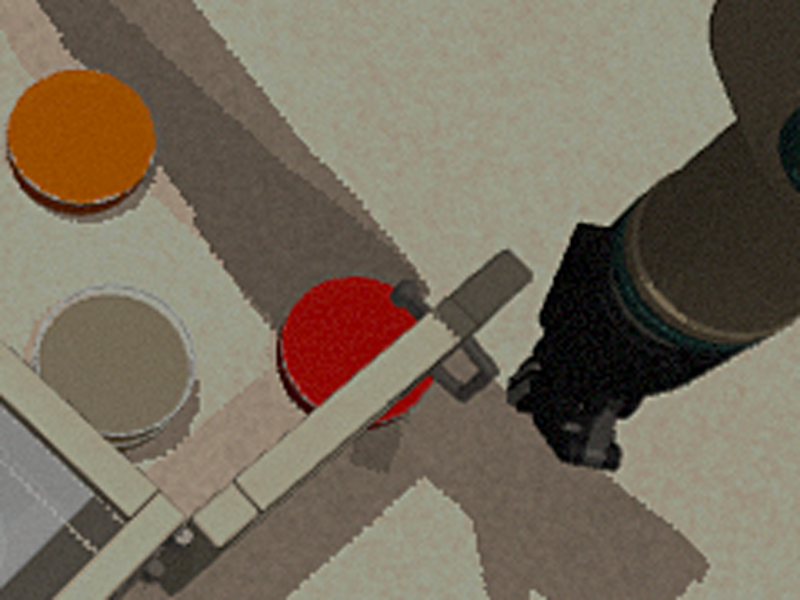

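View pics/w9.png

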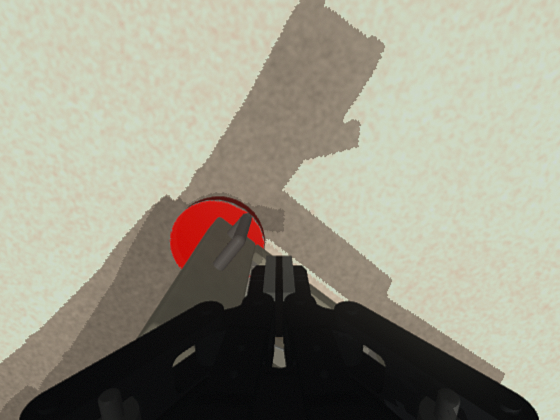

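```bash
cat > arc.py <<'E'
from h import *
import sys
I=(597.5,-190,-1.127); cx=np.array([np.cos(I[2]),np.sin(I[2])]); cy=np.array([-cx[1],cx[0]])
H=np.array(I[:2])-100*cx+115*cy
def P(phi,e,L=195): return H+L*(-np.cos(phi)*cy-np.sin(phi)*cx)+(22+e)*(-np.cos(phi)*cx+np.sin(phi)*cy)
def where(p):
    q=np.array(p[:2])-H; 
    return q@cx,q@cy
def yaw(phi): return -1.127-0.967*np.clip((phi-.4)/1.27,0,1)
if __name__=="__main__":
    s=read_state(); p=s["eef_pos"]; y=s["tool_rot"][2]; print(p,y,s["force"])
    for a in sys.argv[2:]:
        a=float(a); q=P(a,float(sys.argv[1])); print(a,((q-p[:2])/10).round(2),round(yaw(a)-y,3))
E
python3 arc.py 15 1.67 1.62 1.57 1.52 1.47 1.42 1.37 1.32 1.27
```

```text
[652.43174238 150.79673607 172.45731302] -2.0940239052169716 [-0.1248787  -0.16865993  0.93739033]
1.67 [-2.51 -0.51] 0.0
1.62 [-3.48 -0.69] 0.038
1.57 [-4.45 -0.91] 0.076
1.52 [-5.4  -1.19] 0.114
1.47 [-6.34 -1.51] 0.152
1.42 [-7.26 -1.88] 0.19
1.37 [-8.16 -2.3 ] 0.228
1.32 [-9.04 -2.76] 0.267
1.27 [-9.89 -3.26] 0.305
```

Request:
servo_tool(increments=[{"dx": -0.8, "dy": -0.2, "dz": 0, "ax": 0, "ay": 0, "az": 0, "claw": 1}, {"dx": -1.7, "dy": -0.3, "dz": 0, "ax": 0, "ay": 0, "az": 0, "claw": 1}, {"dx": -2.5, "dy": -0.5, "dz": 0, "ax": 0, "ay": 0, "az": 0, "claw": 1}, {"dx": -3.5, "dy": -0.7, "dz": 0, "ax": 0, "ay": 0, "az": 0.04, "claw": 1}, {"dx": -4.45, "dy": -0.9, "dz": 0, "ax": 0, "ay": 0, "az": 0.08, "claw": 1}, {"dx": -5.4, "dy": -1.2, "dz": 0, "ax": 0, "ay": 0, "az": 0.11, "claw": 1}, {"dx": -6.3, "dy": -1.5, "dz": 0, "ax": 0, "ay": 0, "az": 0.15, "claw": 1}, {"dx": -7.3, "dy": -1.9, "dz": 0, "ax": 0, "ay": 0, "az": 0.19, "claw": 1}])

```text
clock: 11.12
eef_pos: [583.5, 133.8, 178.1]
tool_rot: [-1.573, 0.001, -1.902]
force: [0.9, 0.2, -0.7]
width: -0.2
```

```bash
python3 arc.py 15 1.42 1.37 1.32 1.27 1.22 1.17 1.12 1.07 1.02
python3 - <<'E'
from h import *
d=cam("scene"); crop(d,310,100,550,280,"c10.png")
E
```

```text
[583.48924649 133.75199258 178.09167434] -1.9022552613015782 [ 0.9449588   0.15443142 -0.65251635]
1.42 [-0.37 -0.18] -0.001
1.37 [-1.27 -0.6 ] 0.037
1.32 [-2.15 -1.06] 0.075
1.27 [-3.   -1.56] 0.113
1.22 [-3.83 -2.1 ] 0.151
1.17 [-4.63 -2.69] 0.189
1.12 [-5.4  -3.32] 0.227
1.07 [-6.14 -3.98] 0.265
1.02 [-6.84 -4.68] 0.303
c10.png scale 3.3333333333333335
```

View pics/c10.png

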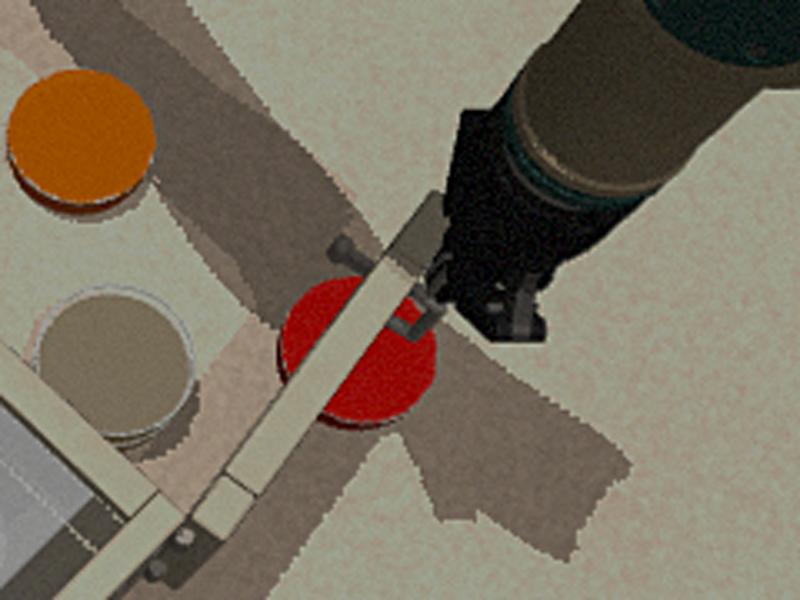

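Request:
servo_tool(increments=[{"dx": -0.9, "dy": -0.42, "dz": -0.3, "ax": 0, "ay": 0, "az": 0.04, "claw": 1}, {"dx": -1.8, "dy": -0.88, "dz": -0.3, "ax": 0, "ay": 0, "az": 0.08, "claw": 1}, {"dx": -2.65, "dy": -1.4, "dz": -0.3, "ax": 0, "ay": 0, "az": 0.11, "claw": 1}, {"dx": -3.5, "dy": -1.95, "dz": -0.3, "ax": 0, "ay": 0, "az": 0.15, "claw": 1}, {"dx": -4.3, "dy": -2.5, "dz": -0.3, "ax": 0, "ay": 0, "az": 0.19, "claw": 1}, {"dx": -5.1, "dy": -3.15, "dz": -0.3, "ax": 0, "ay": 0, "az": 0.23, "claw": 1}, {"dx": -5.8, "dy": -3.8, "dz": -0.3, "ax": 0, "ay": 0, "az": 0.265, "claw": 1}, {"dx": -6.5, "dy": -4.5, "dz": -0.3, "ax": 0, "ay": 0, "az": 0.3, "claw": 1}])

```text
clock: 11.83
eef_pos: [518.7, 88.9, 174.8]
tool_rot: [-1.573, 0.0, -1.604]
force: [0.7, 1.0, 0.2]
width: -0.0
```

```bash
python3 arc.py 15 1.07 1.02 .97 .92 .87 .82 .77 .72 .67 .62
```

```text
[518.67900419  88.91263765 174.83309688] -1.6035540033607303 [0.67231683 1.04398173 0.19085675]
1.07 [0.34 0.5 ] -0.034
1.02 [-0.36 -0.2 ] 0.004
0.97 [-1.03 -0.93] 0.043
0.92 [-1.66 -1.69] 0.081
0.87 [-2.25 -2.49] 0.119
0.82 [-2.8  -3.32] 0.157
0.77 [-3.31 -4.17] 0.195
0.72 [-3.78 -5.04] 0.233
0.67 [-4.2  -5.94] 0.271
0.62 [-4.58 -6.86] 0.309
```

Request:
servo_tool(increments=[{"dx": -0.8, "dy": -0.7, "dz": -0.1, "ax": 0, "ay": 0, "az": 0.04, "claw": 1}, {"dx": -1.4, "dy": -1.45, "dz": -0.1, "ax": 0, "ay": 0, "az": 0.08, "claw": 1}, {"dx": -2, "dy": -2.25, "dz": -0.1, "ax": 0, "ay": 0, "az": 0.12, "claw": 1}, {"dx": -2.6, "dy": -3.1, "dz": -0.1, "ax": 0, "ay": 0, "az": 0.16, "claw": 1}, {"dx": -3.1, "dy": -3.95, "dz": -0.1, "ax": 0, "ay": 0, "az": 0.2, "claw": 1}, {"dx": -3.6, "dy": -4.8, "dz": -0.1, "ax": 0, "ay": 0, "az": 0.24, "claw": 1}, {"dx": -4.05, "dy": -5.7, "dz": -0.1, "ax": 0, "ay": 0, "az": 0.275, "claw": 1}, {"dx": -4.45, "dy": -6.6, "dz": -0.1, "ax": 0, "ay": 0, "az": 0.31, "claw": 1}])

```text
clock: 12.5
eef_pos: [474.6, 22.5, 173.7]
tool_rot: [-1.573, -0.001, -1.294]
force: [1.3, 0.2, 0.4]
width: 0.2
```

```bash
python3 arc.py 15 .67 .62 .57 .52 .47 .42 .37 .32 .27 .22 .17
python3 - <<'E'
from h import *
d=cam("scene"); crop(d,250,100,490,280,"c11.png")
E
```

```text
[474.58226436  22.47061752 173.73991185] -1.2936500380436744 [1.26683823 0.24869617 0.3961371 ]
0.67 [0.21 0.7 ] -0.039
0.62 [-0.17 -0.22] -0.001
0.57 [-0.5  -1.15] 0.037
0.52 [-0.78 -2.1 ] 0.075
0.47 [-1.01 -3.07] 0.113
0.42 [-1.2  -4.04] 0.151
0.37 [-1.34 -5.03] 0.167
0.32 [-1.42 -6.01] 0.167
0.27 [-1.46 -7.01] 0.167
0.22 [-1.45 -8.  ] 0.167
0.17 [-1.39 -8.99] 0.167
c11.png scale 3.3333333333333335
```

View pics/c11.png

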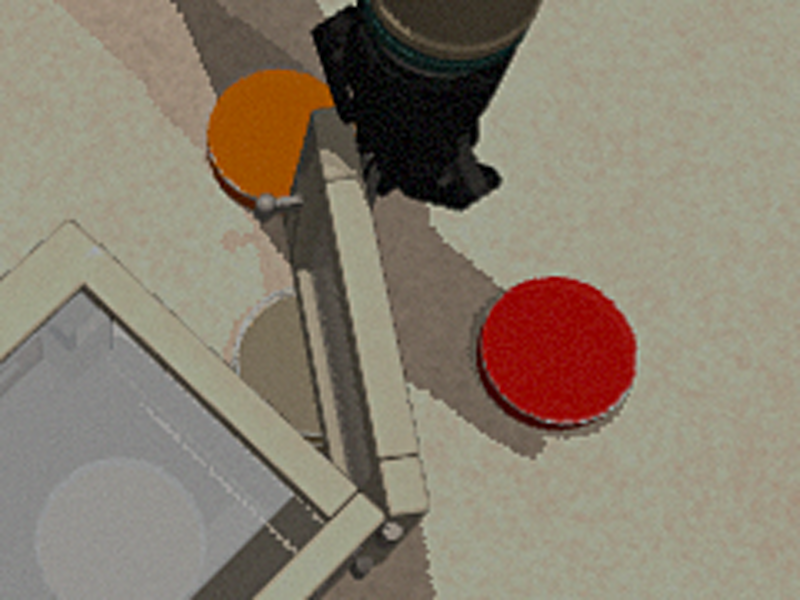

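Request:
servo_tool(increments=[{"dx": -0.4, "dy": -0.95, "dz": -0.1, "ax": 0, "ay": 0, "az": 0.04, "claw": 1}, {"dx": -0.7, "dy": -1.9, "dz": -0.1, "ax": 0, "ay": 0, "az": 0.08, "claw": 1}, {"dx": -0.95, "dy": -2.85, "dz": -0.1, "ax": 0, "ay": 0, "az": 0.11, "claw": 1}, {"dx": -1.15, "dy": -3.8, "dz": -0.1, "ax": 0, "ay": 0, "az": 0.15, "claw": 1}, {"dx": -1.3, "dy": -4.8, "dz": -0.1, "ax": 0, "ay": 0, "az": 0.167, "claw": 1}, {"dx": -1.4, "dy": -5.7, "dz": -0.1, "ax": 0, "ay": 0, "az": 0.167, "claw": 1}, {"dx": -1.45, "dy": -6.5, "dz": -0.1, "ax": 0, "ay": 0, "az": 0.167, "claw": 1}, {"dx": -1.45, "dy": -7.2, "dz": -0.1, "ax": 0, "ay": 0, "az": 0.167, "claw": 1}])

```text
clock: 13.22
eef_pos: [459.1, -50.2, 171.8]
tool_rot: [-1.576, -0.001, -1.13]
force: [1.1, 1.4, -0.1]
width: -0.2
```

```bash
python3 arc.py 15 .27 .22 .17 .12 .1 .08 .05 0
python3 - <<'E'
from h import *
d=cam("scene"); crop(d,210,120,410,270,"c12.png")
E
```

```text
[459.13910977 -50.19492895 171.80584586] -1.1298818598951705 [ 1.09379321  1.36430137 -0.14380744]
0.27 [0.08 0.26] 0.003
0.22 [ 0.09 -0.73] 0.003
0.17 [ 0.15 -1.72] 0.003
0.12 [ 0.26 -2.71] 0.003
0.1 [ 0.32 -3.1 ] 0.003
0.08 [ 0.39 -3.49] 0.003
0.05 [ 0.5  -4.08] 0.003
0.0 [ 0.73 -5.04] 0.003
c12.png scale 4.0
```

View pics/c12.png

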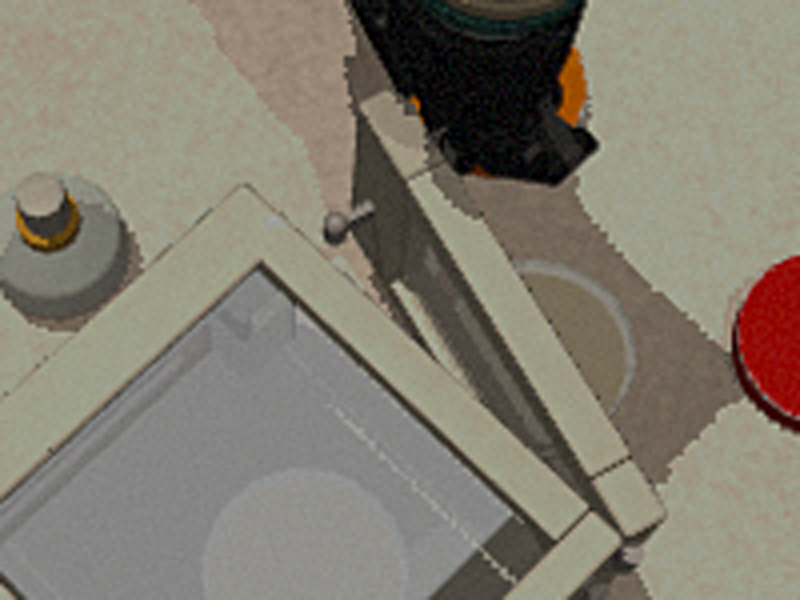

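Request:
servo_tool(increments=[{"dx": 0, "dy": -0.6, "dz": 0, "ax": 0, "ay": 0, "az": 0, "claw": 1}, {"dx": 0.05, "dy": -1.1, "dz": 0, "ax": 0, "ay": 0, "az": 0, "claw": 1}, {"dx": 0.1, "dy": -1.55, "dz": 0, "ax": 0, "ay": 0, "az": 0, "claw": 1}, {"dx": 0.15, "dy": -1.95, "dz": 0, "ax": 0, "ay": 0, "az": 0, "claw": 1}, {"dx": 0.2, "dy": -2.3, "dz": 0, "ax": 0, "ay": 0, "az": 0, "claw": 1}, {"dx": 0.25, "dy": -2.6, "dz": 0, "ax": 0, "ay": 0, "az": 0, "claw": 1}, {"dx": 0.3, "dy": -2.8, "dz": 0, "ax": 0, "ay": 0, "az": 0, "claw": 1}])

```text
clock: 13.85
eef_pos: [461.7, -78.0, 171.3]
tool_rot: [-1.576, -0.0, -1.129]
force: [0.5, 0.6, -0.2]
width: 0.2
```

Request:
servo_tool(increments=[{"dx": 0.03, "dy": -0.15, "dz": 0, "ax": 0, "ay": 0, "az": 0, "claw": 1}, {"dx": 0.06, "dy": -0.3, "dz": 0, "ax": 0, "ay": 0, "az": 0, "claw": 1}, {"dx": 0.1, "dy": -0.45, "dz": 0, "ax": 0, "ay": 0, "az": 0, "claw": 1}, {"dx": 0.13, "dy": -0.6, "dz": 0, "ax": 0, "ay": 0, "az": 0, "claw": 1}])

```text
clock: 14.18
eef_pos: [462.9, -83.7, 171.3]
tool_rot: [-1.577, -0.0, -1.129]
force: [-0.1, 1.6, 0.3]
width: -0.3
```

```bash
python3 arc.py 11 .12 .1 .08 .05 0
python3 - <<'E'
from h import *
d=cam("scene"); crop(d,210,120,410,270,"c13.png")
E
```

```text
[462.92528092 -83.66892561 171.32264713] -1.1287806929362507 [-0.05379833  1.57240372  0.28299349]
0.12 [0.01 0.26] 0.002
0.1 [ 0.08 -0.13] 0.002
0.08 [ 0.15 -0.52] 0.002
0.05 [ 0.28 -1.1 ] 0.002
0.0 [ 0.52 -2.06] 0.002
c13.png scale 4.0
```

View pics/c13.png

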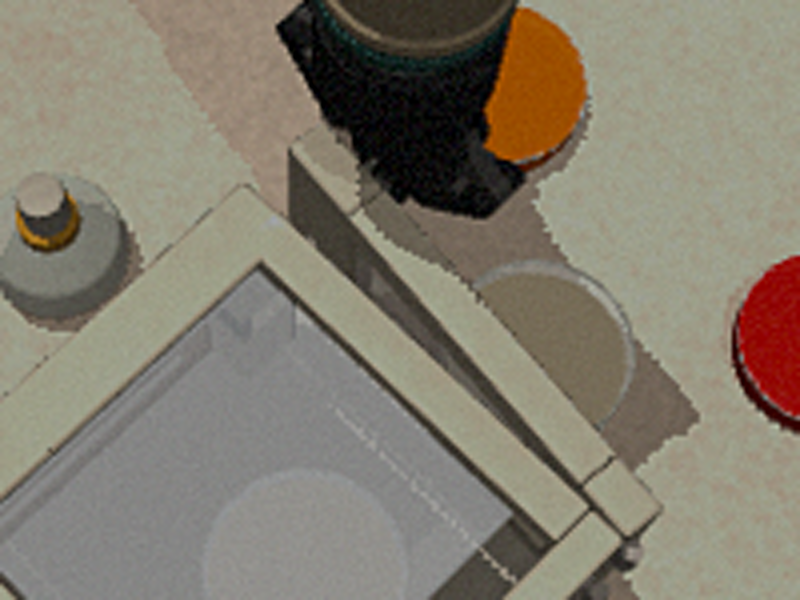

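Request:
servo_tool(increments=[{"dx": 0.06, "dy": -0.14, "dz": 0, "ax": 0, "ay": 0, "az": 0, "claw": 1}, {"dx": 0.12, "dy": -0.27, "dz": 0, "ax": 0, "ay": 0, "az": 0, "claw": 1}, {"dx": 0.17, "dy": -0.4, "dz": 0, "ax": 0, "ay": 0, "az": 0, "claw": 1}, {"dx": 0.22, "dy": -0.5, "dz": 0, "ax": 0, "ay": 0, "az": 0, "claw": 1}, {"dx": 0.22, "dy": -0.5, "dz": 0, "ax": 0, "ay": 0, "az": 0, "claw": 1}])

```text
clock: 14.65
eef_pos: [464.7, -88.2, 171.3]
tool_rot: [-1.577, 0.001, -1.129]
force: [-2.4, 2.7, 2.2]
width: -0.3
```

Request:
servo_tool(increments=[{"dx": 0.04, "dy": -0.09, "dz": 0, "ax": 0, "ay": 0, "az": 0, "claw": 1}, {"dx": 0.08, "dy": -0.18, "dz": 0, "ax": 0, "ay": 0, "az": 0, "claw": 1}, {"dx": 0.12, "dy": -0.27, "dz": 0, "ax": 0, "ay": 0, "az": 0, "claw": 1}])

```text
clock: 14.9
eef_pos: [464.8, -88.7, 171.2]
tool_rot: [-1.578, 0.004, -1.128]
force: [-6.6, 9.3, 5.6]
width: 0.1
```

Request:
servo_tool(increments=[{"dx": 0.04, "dy": -0.09, "dz": 0, "ax": 0, "ay": 0, "az": 0, "claw": 1}, {"dx": 0.08, "dy": -0.18, "dz": 0, "ax": 0, "ay": 0, "az": 0, "claw": 1}, {"dx": 0.12, "dy": -0.27, "dz": 0, "ax": 0, "ay": 0, "az": 0, "claw": 1}])

```text
clock: 15.15
eef_pos: [465.0, -89.7, 171.2]
tool_rot: [-1.579, 0.006, -1.126]
force: [-8.2, 11.5, 8.0]
width: -0.1
```

```bash
python3 arc.py 11 .12 .1 .08 .05 0
python3 - <<'E'
from h import *
d=cam("scene"); crop(d,210,120,410,270,"c14.png")
d=cam("side"); crop(d,150,100,430,310,"s14.png")
E
```

```text
[464.99145407 -89.65098021 171.24701019] -1.126254243004442 [-8.16733551 11.5172435   7.99877159]
0.12 [-0.19  0.86] -0.001
0.1 [-0.13  0.47] -0.001
0.08 [-0.05  0.08] -0.001
0.05 [ 0.07 -0.5 ] -0.001
0.0 [ 0.32 -1.46] -0.001
c14.png scale 4.0
s14.png scale 2.857142857142857
```

View pics/c14.png

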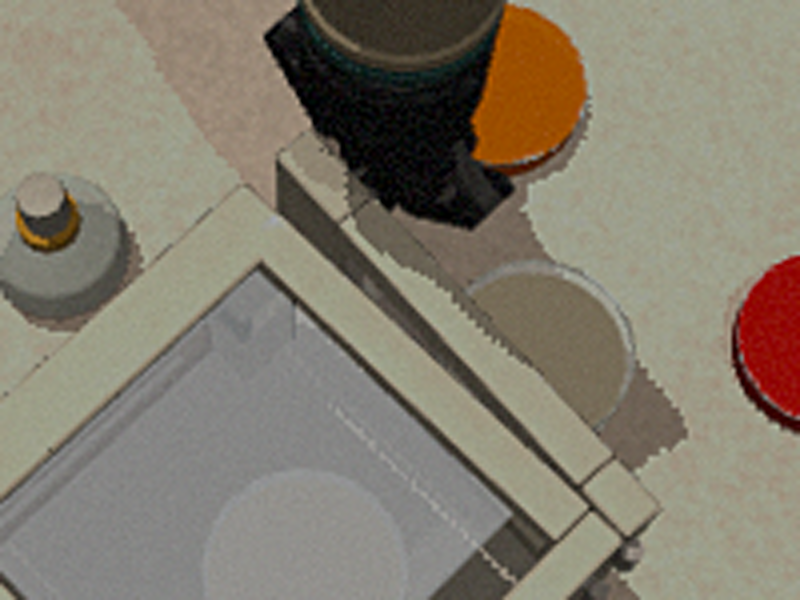

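View pics/s14.png

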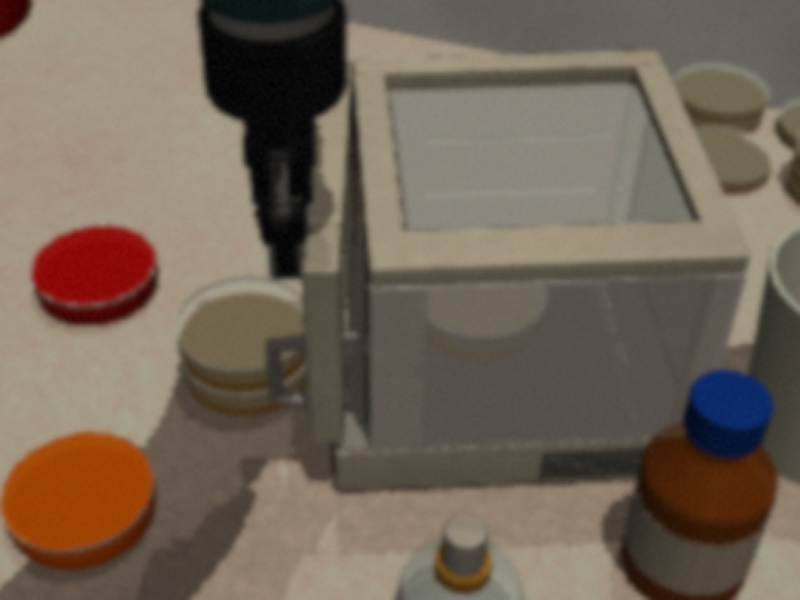

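The hand's thicker linkage is riding on the door's top edge (upward force 8 N). I'll back off and raise it so that only the fingertips press.

Request:
servo_tool(increments=[{"dx": -0.25, "dy": 0.55, "dz": 0, "ax": 0, "ay": 0, "az": 0, "claw": 1}, {"dx": -0.5, "dy": 1.1, "dz": 0, "ax": 0, "ay": 0, "az": 0, "claw": 1}, {"dx": -0.7, "dy": 1.5, "dz": 0.6, "ax": 0, "ay": 0, "az": 0, "claw": 1}, {"dx": -0.7, "dy": 1.5, "dz": 1.4, "ax": 0, "ay": 0, "az": 0, "claw": 1}, {"dx": -0.7, "dy": 1.5, "dz": 1.6, "ax": 0, "ay": 0, "az": 0, "claw": 1}])

```text
clock: 15.67
eef_pos: [461.8, -79.2, 188.9]
tool_rot: [-1.574, -0.002, -1.129]
force: [-0.2, 0.7, 0.2]
width: -0.1
```

Request:
servo_tool(increments=[{"dx": 0.09, "dy": -0.18, "dz": 0, "ax": 0, "ay": 0, "az": 0, "claw": 1}, {"dx": 0.22, "dy": -0.45, "dz": 0, "ax": 0, "ay": 0, "az": 0, "claw": 1}, {"dx": 0.34, "dy": -0.72, "dz": 0, "ax": 0, "ay": 0, "az": 0, "claw": 1}, {"dx": 0.47, "dy": -0.99, "dz": 0, "ax": 0, "ay": 0, "az": 0, "claw": 1}, {"dx": 0.56, "dy": -1.17, "dz": 0, "ax": 0, "ay": 0, "az": 0, "claw": 1}, {"dx": 0.6, "dy": -1.26, "dz": 0, "ax": 0, "ay": 0, "az": 0, "claw": 1}])

```text
clock: 16.17
eef_pos: [464.9, -88.8, 187.2]
tool_rot: [-1.578, 0.005, -1.128]
force: [-6.0, 10.4, 8.5]
width: 0.0
```

Request:
servo_tool(increments=[{"dx": 0.05, "dy": -0.11, "dz": 0.05, "ax": 0, "ay": 0, "az": 0, "claw": 1}, {"dx": 0.1, "dy": -0.22, "dz": 0.1, "ax": 0, "ay": 0, "az": 0, "claw": 1}, {"dx": 0.1, "dy": -0.22, "dz": 0.1, "ax": 0, "ay": 0, "az": 0, "claw": 1}])

```text
clock: 16.42
eef_pos: [465.0, -89.5, 187.4]
tool_rot: [-1.579, 0.007, -1.127]
force: [-4.7, 10.8, 1.5]
width: -0.4
```

Request:
servo_tool(increments=[{"dx": 0.05, "dy": -0.11, "dz": 0, "ax": 0, "ay": 0, "az": 0, "claw": 1}, {"dx": 0.1, "dy": -0.22, "dz": 0, "ax": 0, "ay": 0, "az": 0, "claw": 1}, {"dx": 0.1, "dy": -0.22, "dz": 0, "ax": 0, "ay": 0, "az": 0, "claw": 1}])

```text
clock: 16.67
eef_pos: [466.1, -93.2, 187.4]
tool_rot: [-1.58, 0.006, -1.127]
force: [-4.2, 6.5, 0.2]
width: -0.1
```

```bash
python3 arc.py 11 .08 .05 0
python3 - <<'E'
from h import *
s=read_state(); print(s["torque"],s["force"])
d=cam("side"); crop(d,210,90,310,165,"s15.png")
E
```

```text
[466.08613218 -93.20535596 187.40992428] -1.127365227962966 [-4.18571247  6.50783861  0.23445175]
0.08 [-0.16  0.44] 0.0
0.05 [-0.04 -0.15] 0.0
0.0 [ 0.21 -1.1 ] 0.0
[ 1.35555414  0.9221188  -0.03224352] [-4.18571247  6.50783861  0.23445175]
s15.png scale 8.0
```

View pics/s15.png

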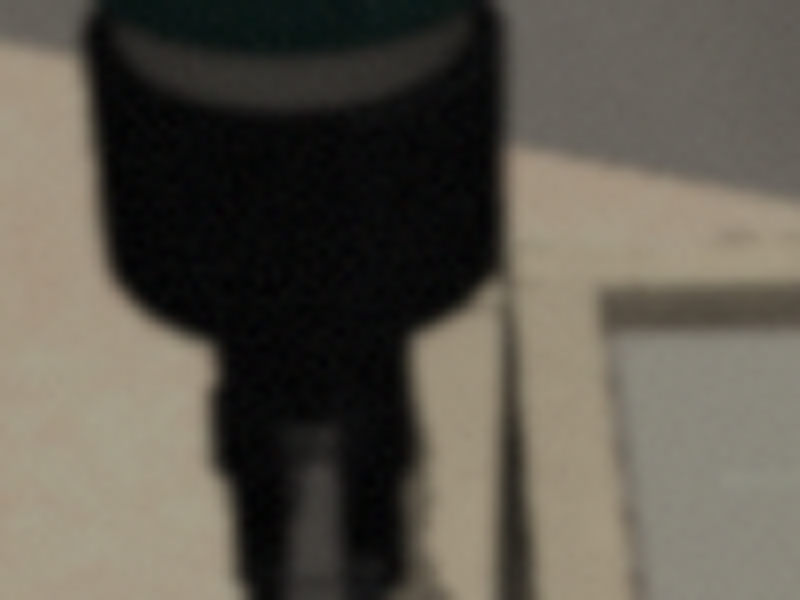

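Request:
servo_tool(increments=[{"dx": 0.05, "dy": -0.11, "dz": 0, "ax": 0, "ay": 0, "az": 0, "claw": 1}, {"dx": 0.1, "dy": -0.22, "dz": 0, "ax": 0, "ay": 0, "az": 0, "claw": 1}, {"dx": 0.1, "dy": -0.22, "dz": 0, "ax": 0, "ay": 0, "az": 0, "claw": 1}])

```text
clock: 16.97
eef_pos: [468.3, -98.1, 187.6]
tool_rot: [-1.579, 0.001, -1.129]
force: [-1.9, 1.6, 0.3]
width: -0.0
```

```bash
python3 arc.py 11 .08 .05 0
python3 - <<'E'
from h import *
d=cam("scene"); crop(d,210,120,410,270,"c16.png")
E
```

```text
[468.34096505 -98.13166338 187.61455881] -1.1289114817738937 [-1.92518964  1.62608377  0.29555563]
0.08 [-0.39  0.93] 0.002
0.05 [-0.27  0.35] 0.002
0.0 [-0.02 -0.61] 0.002
c16.png scale 4.0
```

View pics/c16.png

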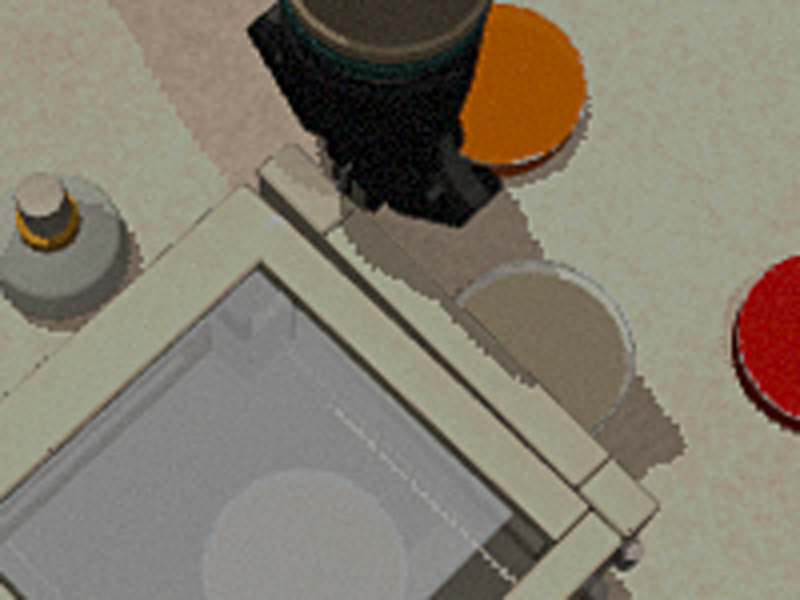

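Request:
servo_tool(increments=[{"dx": 0.04, "dy": -0.09, "dz": 0, "ax": 0, "ay": 0, "az": 0, "claw": 1}, {"dx": 0.09, "dy": -0.18, "dz": 0, "ax": 0, "ay": 0, "az": 0, "claw": 1}, {"dx": 0.13, "dy": -0.27, "dz": 0, "ax": 0, "ay": 0, "az": 0, "claw": 1}, {"dx": 0.13, "dy": -0.27, "dz": 0, "ax": 0, "ay": 0, "az": 0, "claw": 1}])

```text
clock: 17.35
eef_pos: [471.4, -101.5, 188.5]
tool_rot: [-1.576, -0.001, -1.13]
force: [0.4, 0.3, 0.8]
width: 0.0
```

Request:
servo_tool(increments=[{"dx": 0.04, "dy": -0.09, "dz": 0, "ax": 0, "ay": 0, "az": 0, "claw": 1}, {"dx": 0.09, "dy": -0.18, "dz": 0, "ax": 0, "ay": 0, "az": 0, "claw": 1}, {"dx": 0.13, "dy": -0.27, "dz": 0, "ax": 0, "ay": 0, "az": 0, "claw": 1}, {"dx": 0.13, "dy": -0.27, "dz": 0, "ax": 0, "ay": 0, "az": 0, "claw": 1}])

```text
clock: 17.68
eef_pos: [472.1, -103.1, 188.4]
tool_rot: [-1.576, 0.0, -1.129]
force: [-1.3, 2.5, 1.5]
width: 0.1
```

```bash
python3 arc.py 11 .08 .05 0
python3 - <<'E'
from h import *
d=cam("scene"); crop(d,210,120,410,270,"c17.png")
E
```

```text
[ 472.10797343 -103.08298206  188.42904026] -1.1287357880115878 [-1.30588577  2.4678228   1.54872878]
0.08 [-0.77  1.42] 0.002
0.05 [-0.64  0.84] 0.002
0.0 [-0.4  -0.12] 0.002
c17.png scale 4.0
```

View pics/c17.png

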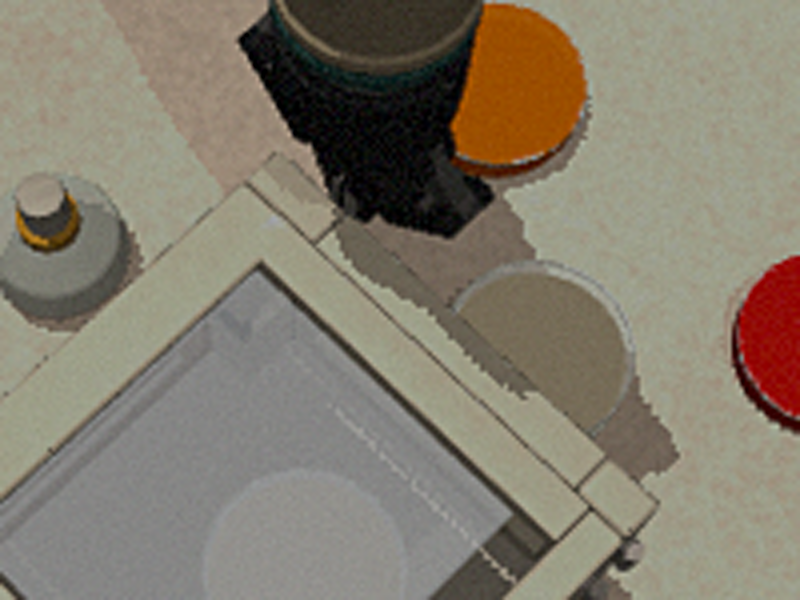

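The door now looks home, flush along the whole edge. One light confirming press, then I'll withdraw and check that it stays.

Request:
servo_tool(increments=[{"dx": 0.06, "dy": -0.13, "dz": 0, "ax": 0, "ay": 0, "az": 0, "claw": 1}, {"dx": 0.1, "dy": -0.22, "dz": 0, "ax": 0, "ay": 0, "az": 0, "claw": 1}, {"dx": 0.1, "dy": -0.22, "dz": 0, "ax": 0, "ay": 0, "az": 0, "claw": 1}])

```text
clock: 17.98
eef_pos: [472.1, -103.1, 188.4]
tool_rot: [-1.577, 0.003, -1.127]
force: [-4.6, 8.2, 5.3]
width: -0.1
```

Request:
servo_tool(increments=[{"dx": -0.4, "dy": 0.8, "dz": 0, "ax": 0, "ay": 0, "az": 0, "claw": 1}, {"dx": -0.9, "dy": 1.9, "dz": 0, "ax": 0, "ay": 0, "az": 0, "claw": 1}, {"dx": -1.6, "dy": 3.3, "dz": 1, "ax": 0, "ay": 0, "az": 0, "claw": 1}, {"dx": -2.4, "dy": 5, "dz": 3, "ax": 0, "ay": 0, "az": 0, "claw": 1}, {"dx": -3, "dy": 7, "dz": 6, "ax": 0, "ay": 0, "az": 0, "claw": 1}, {"dx": -3, "dy": 9, "dz": 9, "ax": 0, "ay": 0, "az": 0, "claw": 1}, {"dx": -3, "dy": 12, "dz": 12, "ax": 0, "ay": 0, "az": 0, "claw": 1}, {"dx": -3, "dy": 15, "dz": 14, "ax": 0, "ay": 0, "az": 0, "claw": 1}])

```text
clock: 18.65
eef_pos: [443.5, 45.2, 330.9]
tool_rot: [-1.573, -0.003, -1.131]
force: [0.7, 0.9, -0.5]
width: -0.1
```

Request:
servo_tool(increments=[{"dx": 0, "dy": 2, "dz": 0, "ax": 0, "ay": 0, "az": 0, "claw": 1}, {"dx": 0, "dy": 3, "dz": 0, "ax": 0, "ay": 0, "az": 0, "claw": 1}, {"dx": 0, "dy": 3, "dz": 0, "ax": 0, "ay": 0, "az": 0, "claw": 1}, {"dx": 0, "dy": 3, "dz": 0, "ax": 0, "ay": 0, "az": 0, "claw": 1}, {"dx": 0, "dy": 3, "dz": 0, "ax": 0, "ay": 0, "az": 0, "claw": 1}, {"dx": 0, "dy": 3, "dz": 0, "ax": 0, "ay": 0, "az": 0, "claw": 1}, {"dx": 0, "dy": 3, "dz": 0, "ax": 0, "ay": 0, "az": 0, "claw": 1}, {"dx": 0, "dy": 3, "dz": 0, "ax": 0, "ay": 0, "az": 0, "claw": 1}])

```text
clock: 19.32
eef_pos: [443.2, 73.2, 328.0]
tool_rot: [-1.577, -0.0, -1.131]
force: [-0.0, 0.5, -0.4]
width: 0.1
```

Run:
```python
from h import *
d=cam("scene"); crop(d,170,120,410,300,"c18.png")
d=cam("side"); save(d["color"],"s18.png"); s=read_state(); print(s["clock"],s["eef_pos"],s["force"])
```

```text
c18.png scale 3.3333333333333335
19.4167 [443.27813372  73.63690003 328.1969759 ] [-0.34201615  0.44331477 -0.1962046 ]
```

View pics/c18.png

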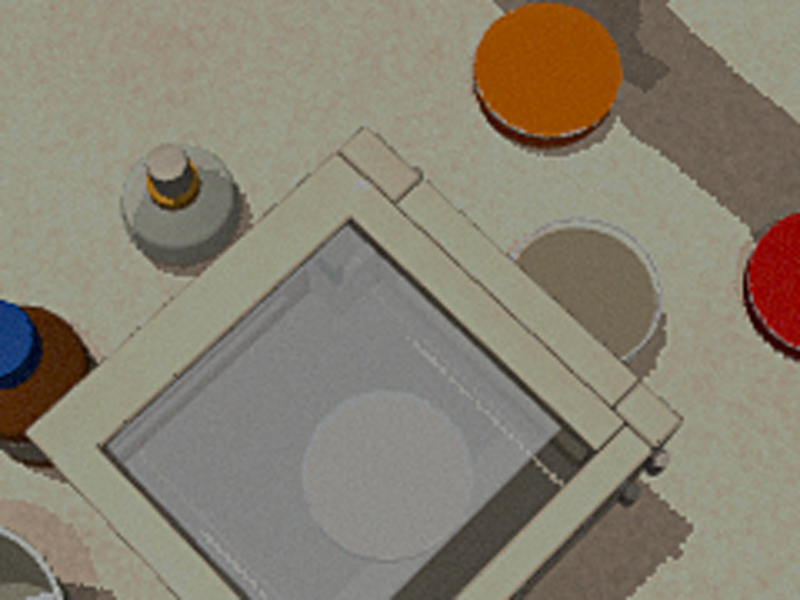

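View pics/s18.png

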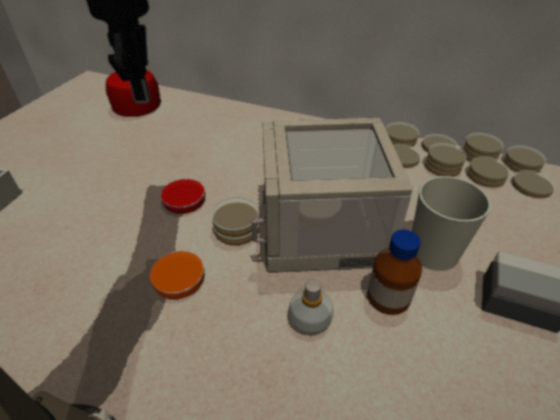

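The door stays flush by itself with the hand well clear. The dish is inside, the two remaining dishes are still stacked, and the bystanders are unmoved. Handing in.

```bash
python3 -c "
from cell import finish_job; print(finish_job())"
```

```text
the job is handed in; nothing more can be done
None
```

The top dish is in the incubator and the door is shut, handed in at about 19 s of the 61 s allowed; no verdict was reported.

- **Loading:** I slid the dish level off the stack with two leaned fingertips. Its centre now sits about 83 mm inside the seat plane. Measured forces during the slide stayed under about 2 N.
- **Closing:** I swung the door shut slowly with closed fingertips at the stile. The push rose to about 14 N, eased off, and the door went home. I then pressed it once more at about 9 N.

**Last checks:** About 1.3 s after the hand had left, the pictures show the door flush along its whole edge. They also show the dish inside, the other two dishes still stacked, and the orange and red dishes, bottle, burner and jug where they were. The wrist force read near zero.

**What disagreed:**
- **Upward force:** While pressing, the wrist also showed an upward force of about 8 N. I took it for the linkage riding on the door's top edge, so I backed off and raised the hand. It showed again on the second press and had gone before the catch gave way, so I don't know its cause.
- **Catch:** No sensor reports the click. I inferred it from the force dropping away and the door staying home.
- **Position estimates:** The camera views differed by up to 5 mm on the dish position.

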